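# Seal the end grain of the green turning blanks

## Robot

A 7-joint arm with a two-finger parallel gripper is mounted at the origin on the work surface. World frame = base frame: x ahead of the robot, y to its left, z up, the work surface at z = 0. Lengths are in m, angles in rad, forces in N, time in s.
With the tool pointing down it reaches from about 0.35 to 0.9 m from the base axis. Payload 8.1 kg.
Tool frame: the origin (TCP) lies on the centre line of the jaws, within the pads' length; the fingertips stand 22 mm ahead of it and the grasp point (between the pads) lies 3 mm ahead of it; z points along the fingers, y is the line along which they close (so a half turn about z gives the same grasp; the last joint's range is limited). The gripper opens to 92 mm and grips with 3 to 60 N. Pads are 19 mm wide; open, the fingers measure 130 mm over their backs; the gripper's body (75 mm by 190 mm) begins 47 mm behind the grasp point.
Start: joints at [1.155, 0.434, 0.025, 1.573, -0.012, 1.134, -0.075], TCP at [0.192, -0.595, 0.249] pointing down, gripper open.
Joint ranges: [-2.62, 2.62], [-0.44, 2.09], [-1.27, 1.32], [0.08, 2.57], [-1.32, 4.46], [0.12, 2], [-2.74, 2.74]. Speed limits (rad/s): [2.22, 2.22, 3.01, 3.01, 3.14, 3.14, 3.14].

## Interface

Orientations are given as a unit quaternion [w, x, y, z].
In Python, from plant import * gives the robot as it stands.
- The arm moves only by the tool drive_tool, never from a script. Its argument "commands" is a list of rows, each a list of 4 numbers: the shift along the tool's x, y, z in mm, then the turn about the tool's z in rad. In form: [[tx, ty, tz, spin], ...]. A call has 1 to 10 rows; each row shifts and turns the commanded pose from where the row before left it, along the tool's axes as they then stand; what a row does not reach is not made up. A row lasts 1/12 s, in which the tool goes at most 41.7 mm and 7.16 degrees, less where a joint would pass 70% of its speed; a pose out of reach is approached as far as the arm can. A call with a gripper value outside its range is refused whole. "fingers" is the closure, from 0 (fully open) to 1 (shut), set as the call begins (left out, the last holds). The fingers move at their own pace and stop on an object; the grip force is fixed at half the most. Time passes only in rows, so rows that do not move let the fingers close. It gives the time, the measured TCP pose, the force, the opening and the grip force at its end, in the units of the state.
- get_obs(): the state, without advancing time (a new reading comes with each control period).
- snapshot(name): name is "scene" or "top" or "wrist"; returns the picture (420x560x3 uint8, red, green, blue); there is no depth.
- calibration(name): a dict with "fov_y" (degrees; the focal length in pixels is half the picture's height over the tangent of half this angle, whatever the lens; pixels are square), "cx", "cy" (the principal point, pixels), "xyz" and "rotation" of the camera in the world. Camera axes: x right, y down, z forward; pixel columns grow to the right and rows downward; lengths in m; the calibration is good to about 2 mm. The wrist camera is an equidistant fisheye: a pixel r from the principal point sees the ray r / f radians off the axis. A picture is of the moment at which its call begins: read the wrist's pose just before it. calibration takes no time and is no camera call; for the wrist camera it gives the pose at the moment of the call.
- finish_job(): hands the job in; it is judged then, once.
Trained networks look in the newest picture that a camera, given by its name, has taken for a name from the list of things; names that differ only in an ending like _2 or _b are one class to them, and where a whole thing is asked for, a point or a joint stands for the part that bears it (a point fixed in the world has none). Each returns a list of dicts, best first, with "score" (0 to 1); they miss things now and then, are a little off and sometimes report something else, mostly with a low value. They report only what shows in the picture. A call takes as long as a camera call. They do not tell look-alikes from the thing itself.
- find_in(name, camera): "rect" ([left, top, width, height] in pixels, round what is visible of it).
The state is a dict: "time": time; "q": joint angles; "joint_vel": joint speeds; "tau": joint torques, N m; "position": TCP position; "ee_rot": TCP orientation; "wrist_force": force on the tool from outside, world axes, zero at the start; "moment": the same for the moment, N m; "grip_width": finger opening in m; "grasp_force": force on a finger pad.
Only numpy, scipy, OpenCV 4.12 (cv2) and the standard library are available. Lean on these libraries where they do the work, as an engineer would, in place of code of your own. Each camera call takes 0.05 s, during which the arm holds its last target. There are 200 camera calls.

## Task

These turning blanks look alike, but the heavy ones are still green: heft each one, lay the dry ones flat in the grey crate and all the green ones lengthwise in the spill tray with their plain end towards the spray can, then press the can's red nozzle cap fully down and let it spring back up. Turn every green blank end for end in the tray, so that the blue end faces the can, and press the cap fully down again. Last, lay the green blanks across both stickers of the drying rack with a finger's width of air between them, and leave the tub, tin and square alone; no dry blank may be in the tray when you spray.

Things in the scene. Friction and masses are not known exactly. Their poses are not given: they have to be found in the camera images.
- blank_a: centre of a wooden turning blank, 48 x 48 x 130 mm, lying on the bench; x axis along its length, towards its plain end (bare end grain with rings); the other end is painted blue as a mark. All blanks look alike: dry ones weigh about 0.19 kg, green (wet) ones about 0.33 kg, within 6 percent. Three or four of the four are present, at least one green and one dry
- blank_b: centre of another such blank (see blank_a): same size, marks and axes, weight unknown
- blank_c: centre of another such blank (see blank_a): same size, marks and axes, weight unknown
- blank_d: centre of another such blank (see blank_a): same size, marks and axes, weight unknown
- spray_station: fixed plywood base 220 (x) x 376 (y) x 12 mm: aluminium spill tray on its -y part; at its +y end an upright aerosol of end-grain sealer (65 mm across, centred at x 0, y +130 mm) strapped to a wooden post, nozzle pointing to -y over the tray. Origin: underside of the base, 186 mm from its -y end, mid-width; z up
- spill_tray (a point): centre of the spill tray's inner floor, at x 0, y -70, z 14 mm of the station; the floor measures 210 (x) x 200 (y) mm inside a lip that rises 6 mm above it. Blanks lie in it lengthwise along the station's y, the end to be sealed to +y (to the can); two fit side by side, e.g. at x -55 and +55 mm
- cap_top (a point): centre of the flat top of the red nozzle cap, 33 mm across, on top of the aerosol, 208 mm above the bench when up
- spray_cap (a joint): how far the sprung nozzle cap is pressed straight down: 0 up, 0.006 (m) fully down against its stop; it starts to move at about 2 N, bottoms at about 7 N and springs back by itself
- drying_rack: fixed wooden drying rack: board 170 (x) x 250 (y) x 12 mm with two 20 mm wide stickers (battens) along its y at x -45 and +45 mm, tops 32 mm above the bench, and four 12 mm pegs standing 40 mm above the stickers at y -116 and +116 mm. Blanks lie across both stickers, along the rack's x. Origin: underside of the board, centre
- rack_top (a point): centre of the drying rack between the stickers at the height of their tops (32 mm)
- crate: fixed grey open crate for dry stock, 200 (x) x 246 (y) x 50 mm high outside, walls 8 mm, floor 8 mm thick. Origin: underside, centre. Two blanks fit flat side by side along its x, e.g. at y -55 and +55 mm
- crate_in (a point): centre of the crate's inner floor
- glue_tub: white glue tub with black lid, 86 mm across, 105 mm tall; bystander. Origin: centre of its underside
- pencil_tin: steel tin with pencils, 72 mm across, 95 mm tall (pencils to 165 mm); bystander. Origin: centre of its underside
- try_square: try square lying flat, wooden stock 110 mm, blade 150 mm; bystander. Origin: centre of the stock's underside
Mind the look-alikes: they are no part of the job. Leave any black look-alike of the blank_a alone.

How it is judged:
On the way, in this order (a step that is already met when the one before it is completed fails the run):
1. every green blank lies flat in the spill tray, lengthwise, plain end towards the can, and no dry blank lies there (((angle between blank_a's own x axis and vertical between 1.42 and 1.72 rad and x of blank_a in the frame of spray_station between -0.095 and 0.095 m and y of blank_a in the frame of spray_station between -0.115 and -0.025 m and z of blank_a in the frame of spray_station between 0.025 and 0.052 m and x of cap_top in the frame of blank_a above 0.1 m and angle between the x axis of blank_a and the y axis of spray_station, either way round below 0.3 rad and contact force between blank_a and spray_station above 2.55 N) or (horizontal distance between blank_a and spill_tray above 0.17 m and contact force between blank_a and anything else below 2.55 N)) and ((angle between blank_b's own x axis and vertical between 1.42 and 1.72 rad and x of blank_b in the frame of spray_station between -0.095 and 0.095 m and y of blank_b in the frame of spray_station between -0.115 and -0.025 m and z of blank_b in the frame of spray_station between 0.025 and 0.052 m and x of cap_top in the frame of blank_b above 0.1 m and angle between the x axis of blank_b and the y axis of spray_station, either way round below 0.3 rad and contact force between blank_b and spray_station above 2.55 N) or (horizontal distance between blank_b and spill_tray above 0.17 m and contact force between blank_b and anything else below 2.55 N)) and ((angle between blank_c's own x axis and vertical between 1.42 and 1.72 rad and x of blank_c in the frame of spray_station between -0.095 and 0.095 m and y of blank_c in the frame of spray_station between -0.115 and -0.025 m and z of blank_c in the frame of spray_station between 0.025 and 0.052 m and x of cap_top in the frame of blank_c above 0.1 m and angle between the x axis of blank_c and the y axis of spray_station, either way round below 0.3 rad and contact force between blank_c and spray_station above 2.55 N) or (horizontal distance between blank_c and spill_tray above 0.17 m and contact force between blank_c and anything else below 2.55 N)) and ((angle between blank_d's own x axis and vertical between 1.42 and 1.72 rad and x of blank_d in the frame of spray_station between -0.095 and 0.095 m and y of blank_d in the frame of spray_station between -0.115 and -0.025 m and z of blank_d in the frame of spray_station between 0.025 and 0.052 m and x of cap_top in the frame of blank_d above 0.1 m and angle between the x axis of blank_d and the y axis of spray_station, either way round below 0.3 rad and contact force between blank_d and spray_station above 2.55 N) or (horizontal distance between blank_d and spill_tray above 0.17 m and contact force between blank_d and anything else below 2.55 N))), for 0.2 s.
2. the nozzle cap is pressed fully down while the green blanks lie so (all of step 1 and value of joint spray_cap above 0.0045 m), for 0.1 s.
3. the nozzle cap has sprung back up (value of joint spray_cap below 0.0015 m), for 0.2 s.
4. every green blank lies flat in the spill tray, lengthwise, blue end towards the can, and no dry blank lies there (((angle between blank_a's own x axis and vertical between 1.42 and 1.72 rad and x of blank_a in the frame of spray_station between -0.095 and 0.095 m and y of blank_a in the frame of spray_station between -0.115 and -0.025 m and z of blank_a in the frame of spray_station between 0.025 and 0.052 m and x of cap_top in the frame of blank_a below -0.1 m and angle between the x axis of blank_a and the y axis of spray_station, either way round below 0.3 rad and contact force between blank_a and spray_station above 2.55 N) or (horizontal distance between blank_a and spill_tray above 0.17 m and contact force between blank_a and anything else below 2.55 N)) and ((angle between blank_b's own x axis and vertical between 1.42 and 1.72 rad and x of blank_b in the frame of spray_station between -0.095 and 0.095 m and y of blank_b in the frame of spray_station between -0.115 and -0.025 m and z of blank_b in the frame of spray_station between 0.025 and 0.052 m and x of cap_top in the frame of blank_b below -0.1 m and angle between the x axis of blank_b and the y axis of spray_station, either way round below 0.3 rad and contact force between blank_b and spray_station above 2.55 N) or (horizontal distance between blank_b and spill_tray above 0.17 m and contact force between blank_b and anything else below 2.55 N)) and ((angle between blank_c's own x axis and vertical between 1.42 and 1.72 rad and x of blank_c in the frame of spray_station between -0.095 and 0.095 m and y of blank_c in the frame of spray_station between -0.115 and -0.025 m and z of blank_c in the frame of spray_station between 0.025 and 0.052 m and x of cap_top in the frame of blank_c below -0.1 m and angle between the x axis of blank_c and the y axis of spray_station, either way round below 0.3 rad and contact force between blank_c and spray_station above 2.55 N) or (horizontal distance between blank_c and spill_tray above 0.17 m and contact force between blank_c and anything else below 2.55 N)) and ((angle between blank_d's own x axis and vertical between 1.42 and 1.72 rad and x of blank_d in the frame of spray_station between -0.095 and 0.095 m and y of blank_d in the frame of spray_station between -0.115 and -0.025 m and z of blank_d in the frame of spray_station between 0.025 and 0.052 m and x of cap_top in the frame of blank_d below -0.1 m and angle between the x axis of blank_d and the y axis of spray_station, either way round below 0.3 rad and contact force between blank_d and spray_station above 2.55 N) or (horizontal distance between blank_d and spill_tray above 0.17 m and contact force between blank_d and anything else below 2.55 N))), for 0.2 s.
5. the nozzle cap is pressed fully down while the green blanks lie so (all of step 4 and value of joint spray_cap above 0.0045 m), for 0.1 s.
6. the nozzle cap has sprung back up (value of joint spray_cap below 0.0015 m), for 0.2 s.
At the end, for the whole second after the job is handed in: green blanks level across both stickers (centre within 35 mm of the rack's middle lengthwise, 100 mm sideways, turned at most 0.4 rad from its x), about 10 mm or more of air between two of them; dry blanks flat on the crate's floor; cap up (((angle between blank_a's own x axis and vertical between 1.42 and 1.72 rad and x of blank_a in the frame of drying_rack between -0.035 and 0.035 m and y of blank_a in the frame of drying_rack between -0.1 and 0.1 m and z of blank_a in the frame of drying_rack between 0.045 and 0.068 m and angle between the x axis of blank_a and the x axis of drying_rack, either way round below 0.4 rad and distance between blank_a and blank_b above 0.058 m and distance between blank_a and blank_c above 0.058 m and distance between blank_a and blank_d above 0.058 m and contact force between blank_a and drying_rack above 2.55 N) or (angle between blank_a's own x axis and vertical between 1.42 and 1.72 rad and x of blank_a in the frame of crate between -0.07 and 0.07 m and y of blank_a in the frame of crate between -0.1 and 0.1 m and z of blank_a in the frame of crate between 0.02 and 0.05 m and contact force between blank_a and anything else below 2.55 N)) and ((angle between blank_b's own x axis and vertical between 1.42 and 1.72 rad and x of blank_b in the frame of drying_rack between -0.035 and 0.035 m and y of blank_b in the frame of drying_rack between -0.1 and 0.1 m and z of blank_b in the frame of drying_rack between 0.045 and 0.068 m and angle between the x axis of blank_b and the x axis of drying_rack, either way round below 0.4 rad and distance between blank_b and blank_a above 0.058 m and distance between blank_b and blank_c above 0.058 m and distance between blank_b and blank_d above 0.058 m and contact force between blank_b and drying_rack above 2.55 N) or (angle between blank_b's own x axis and vertical between 1.42 and 1.72 rad and x of blank_b in the frame of crate between -0.07 and 0.07 m and y of blank_b in the frame of crate between -0.1 and 0.1 m and z of blank_b in the frame of crate between 0.02 and 0.05 m and contact force between blank_b and anything else below 2.55 N)) and ((angle between blank_c's own x axis and vertical between 1.42 and 1.72 rad and x of blank_c in the frame of drying_rack between -0.035 and 0.035 m and y of blank_c in the frame of drying_rack between -0.1 and 0.1 m and z of blank_c in the frame of drying_rack between 0.045 and 0.068 m and angle between the x axis of blank_c and the x axis of drying_rack, either way round below 0.4 rad and distance between blank_c and blank_a above 0.058 m and distance between blank_c and blank_b above 0.058 m and distance between blank_c and blank_d above 0.058 m and contact force between blank_c and drying_rack above 2.55 N) or (angle between blank_c's own x axis and vertical between 1.42 and 1.72 rad and x of blank_c in the frame of crate between -0.07 and 0.07 m and y of blank_c in the frame of crate between -0.1 and 0.1 m and z of blank_c in the frame of crate between 0.02 and 0.05 m and contact force between blank_c and anything else below 2.55 N)) and ((angle between blank_d's own x axis and vertical between 1.42 and 1.72 rad and x of blank_d in the frame of drying_rack between -0.035 and 0.035 m and y of blank_d in the frame of drying_rack between -0.1 and 0.1 m and z of blank_d in the frame of drying_rack between 0.045 and 0.068 m and angle between the x axis of blank_d and the x axis of drying_rack, either way round below 0.4 rad and distance between blank_d and blank_a above 0.058 m and distance between blank_d and blank_b above 0.058 m and distance between blank_d and blank_c above 0.058 m and contact force between blank_d and drying_rack above 2.55 N) or (angle between blank_d's own x axis and vertical between 1.42 and 1.72 rad and x of blank_d in the frame of crate between -0.07 and 0.07 m and y of blank_d in the frame of crate between -0.1 and 0.1 m and z of blank_d in the frame of crate between 0.02 and 0.05 m and contact force between blank_d and anything else below 2.55 N)) and value of joint spray_cap below 0.0015 m); the robot touches nothing.
It fails at once if the glue tub is knocked over or pushed away more than 50 mm (distance of glue_tub from where it was at the start of the episode above 0.05 m or angle between glue_tub's own z axis and vertical above 0.6 rad).
It fails at once if the pencil tin is knocked over or pushed away more than 50 mm (distance of pencil_tin from where it was at the start of the episode above 0.05 m or angle between pencil_tin's own z axis and vertical above 0.6 rad).
It fails at once if the try square is knocked over or pushed away more than 50 mm (distance of try_square from where it was at the start of the episode above 0.05 m or angle between try_square's own z axis and vertical above 0.6 rad).
Of blank_a, blank_b, blank_c, blank_d only 3 to 4 are there at a start; the rules pass over those that are not, and their reading is None.
At some moment in a run one of blank_a, blank_b, blank_c, blank_d may be knocked a few centimetres aside while the robot is not near it.
Once in a run the grip may slacken for a moment while it holds something.
It also fails if it takes over 210 s, if anything falls off the work surface, if the arm or the gripper's body presses on something with over 40 N, if the wrist force passes 120 N, or if a joint passes its speed limit or range.

## Working session

There is one attempt and no reset: what is moved stays moved. The work goes in short steps, Python scripts to look and compute and a tool call to move; the robot and the scene stay as the last step left them, time stands still between calls to the robot, and variables do not carry over. Pictures are saved under pics/ and viewed, at most 14 in all, crops included, and the job is handed in when it is done.

Besides the shell and the picture viewer there is one more tool, called after "Emit:" in YAML: its name, and indented under it one key for each argument. drive_tool: Moves the arm, as the interface text tells. Its arguments: {"type":"object","properties":{"commands":{"type":"array"},"fingers":{"type":"number"}},"required":["commands"]}

```bash
ls; mkdir -p pics; python3 - <<'E'
from plant import *
import cv2,numpy as np
o=get_obs();print({k:np.round(v,3) for k,v in o.items()})
for n in("scene","top"):
    im=snapshot(n);cv2.imwrite(f"pics/{n}0.png",im[:,:,::-1]);print(n,{k:np.round(v,4) for k,v in calibration(n).items()})
    for t in("blank_a","spray_station","cap_top","drying_rack","crate","glue_tub","pencil_tin","try_square"):
        print(t,[(np.round(d["rect"]).astype(int).tolist(),round(d["score"],2)) for d in find_in(t,n)])
E
```

```text
pics
{'time': np.float64(0.0), 'q': array([ 1.155,  0.435,  0.025,  1.574, -0.012,  1.134, -0.075]), 'joint_vel': array([-0.   ,  0.   ,  0.   , -0.001, -0.   , -0.   , -0.001]), 'tau': array([-1.0000e-03, -6.6784e+01,  9.8500e-01, -3.1446e+01, -6.0000e-02,
        4.3000e-02,  0.0000e+00]), 'position': array([ 0.192, -0.594,  0.248]), 'ee_rot': array([-0.001,  0.988,  0.156, -0.   ]), 'wrist_force': array([-0.005, -0.062,  0.178]), 'moment': array([-0.01 ,  0.056, -0.022]), 'grasp_force': np.float64(0.0), 'grip_width': np.float64(0.092)}
scene {'fov_y': np.float64(56.5233), 'cx': np.float64(280.9435), 'cy': np.float64(206.0624), 'xyz': array([ 1.3008, -0.4804,  0.7467]), 'rotation': array([-0.4236,  0.7613,  0.4278, -0.2407])}
blank_a [([205, 236, 26, 39], 0.89), ([234, 225, 37, 36], 0.72), ([142, 219, 38, 36], 0.62), ([396, 206, 35, 50], 0.61)]
spray_station [([224, 205, 155, 135], 0.89)]
cap_top [([335, 206, 13, 11], 0.63), ([238, 226, 34, 38], 0.38)]
drying_rack [([333, 184, 82, 57], 0.65), ([236, 226, 34, 37], 0.41), ([95, 244, 114, 94], 0.4)]
crate [([96, 246, 113, 94], 0.63)]
glue_tub [([180, 308, 46, 56], 0.66)]
pencil_tin [([400, 206, 30, 52], 0.87)]
try_square [([296, 179, 43, 18], 0.57)]
top {'fov_y': np.float64(46.8596), 'cx': np.float64(289.9587), 'cy': np.float64(212.6737), 'xyz': array([ 0.2362, -0.0081,  1.3075]), 'rotation': array([-0.0751,  0.7052, -0.7014,  0.072 ])}
blank_a [([214, 220, 22, 49], 0.86), ([337, 216, 30, 47], 0.85), ([303, 217, 19, 49], 0.82), ([376, 284, 49, 50], 0.7)]
spray_station [([220, 126, 148, 81], 0.94)]
cap_top [([235, 138, 20, 11], 0.63)]
drying_rack [([93, 188, 102, 67], 0.7)]
crate [([382, 185, 101, 81], 0.92)]
glue_tub [([389, 119, 36, 41], 0.82), ([388, 185, 94, 84], 0.55), ([143, 124, 34, 38], 0.25)]
pencil_tin [([143, 124, 33, 36], 0.56)]
try_square [([145, 288, 42, 72], 0.91)]
```

```bash
python3 - <<'E'
import cv2
im=cv2.imread("pics/top0.png")
cv2.imwrite("pics/top0b.png",cv2.resize(im[90:390,80:500],(798,570),interpolation=cv2.INTER_CUBIC))
E
```

```text
(no output)
```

View pics/top0b.png

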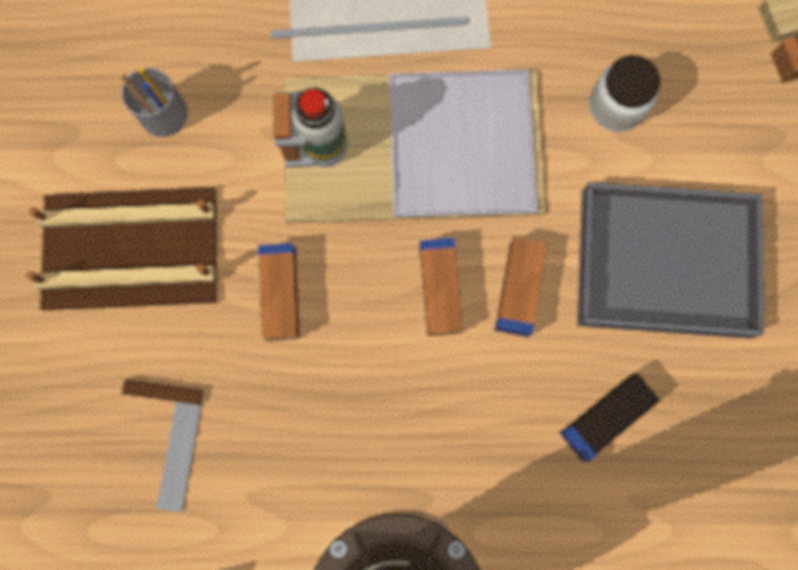

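View pics/scene0.png

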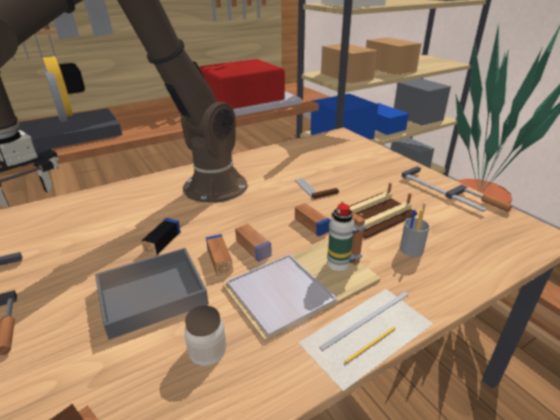

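The top crop shows three brown blanks, centred at crop pixels (278,291), (441,287) and (521,286). The black look-alike is at (610,417). The can is at (315,105), the tray at (465,143), the rack at (130,248), the crate at (672,258), the tub at (625,92), the tin at (155,100) and the square at (165,440). The scene view agrees, with the crate to −y. Blank candidates: the three brown ones match the description; the black one is the decoy, so it stays.

```bash
cat > h.py <<'E'
import numpy as np,cv2
from scipy.spatial.transform import Rotation as R
from plant import *
def cam(n):
    c=calibration(n);f=210/np.tan(np.radians(c["fov_y"]/2));q=np.array(c["rotation"])
    return f,c["cx"],c["cy"],np.array(c["xyz"]),R.from_quat(q[[1,2,3,0]]).as_matrix()
def ray(n,p,C=None):
    f,cx,cy,t,M=C or cam(n);d=np.array([(p[0]-cx)/f,(p[1]-cy)/f,1.])
    if n=="wrist":
        r=np.hypot(d[0],d[1]);d=np.array([*(d[:2]/max(r,1e-9)*np.sin(r)),np.cos(r)])
    return t,M@d
def w(n,p,z,C=None):
    t,d=ray(n,p,C);return (t+d*(z-t[2])/d[2])[:2]
def pix(n,P,C=None):
    f,cx,cy,t,M=C or cam(n);v=(np.atleast_2d(P)-t)@M
    if n=="wrist":
        r=np.linalg.norm(v[:,:2],axis=1);th=np.arctan2(r,v[:,2]);return np.c_[cx+f*th*v[:,0]/r,cy+f*th*v[:,1]/r]
    return np.c_[cx+f*v[:,0]/v[:,2],cy+f*v[:,1]/v[:,2]]
def rect(x,y,yaw,L,W,z):
    c,s=np.cos(yaw),np.sin(yaw)
    return np.array([[x+c*a*L/2-s*b*W/2,y+s*a*L/2+c*b*W/2,z] for a,b in((1,1),(1,-1),(-1,-1),(-1,1))])
def st():
    o=get_obs();q=o["ee_rot"];M=R.from_quat(np.array(q)[[1,2,3,0]]).as_matrix()
    print("t%.2f"%o["time"],"pos",np.round(o["position"],4),"psi(tool y) %.3f"%np.arctan2(M[1,1],M[0,1]),"q",np.round(o["q"],2),"F",np.round(o["wrist_force"],2),"w %.4f"%o["grip_width"],"g %.1f"%o["grasp_force"],"tilt %.3f"%np.arccos(-M[2,2]))
    return np.array(o["position"]),np.arctan2(M[1,1],M[0,1])
def rows(p,psi,tgt,psi2,n):
    """n rows: shift then spin; target TCP xyz"""
    d=(np.array(tgt)-p)/n;s=-(psi2-psi)/n;out=[]
    for i in range(n):
        a=psi-s*i;y=np.array([np.cos(a),np.sin(a)]);x=np.array([-y[1],y[0]])  # x = y cross z(down)
        out.append([round(1000*d[:2]@x,1),round(1000*d[:2]@y,1),round(-1000*d[2],1),round(s,3)])
    print(out);return out
E
python3 - <<'E'
from h import *
full=lambda p:(np.array(p)+.5)/1.9+[80,90]-.5
C=cam("top")
items={"B1":([(258,246),(295,242),(299,337),(262,339)],.048,.130,.048),"B2":([(419,242),(454,238),(462,332),(427,334)],.048,.130,.048),
"B3":([(511,238),(546,241),(533,334),(496,330)],.048,.130,.048),
"station":([(286,80),(540,70),(548,213),(286,221)],.012,.22,.376),
"tray":([(391,75),(527,70),(538,212),(393,217)],.018,.2,.2),
"rack":([(43,194),(216,187),(216,301),(41,309)],.012,.17,.25),
"crate":([(586,184),(762,195),(762,334),(580,326)],.05,.2,.246)}
im=cv2.imread("pics/top0b.png")
for k,(c,z,L,W) in items.items():
    P=np.array([w("top",full(p),z,C) for p in c])
    ctr=P.mean(0);e=[np.linalg.norm(P[i]-P[(i+1)%4]) for i in range(4)]
    yaw=np.arctan2(*((P[0]+P[1]-P[2]-P[3])[::-1])) 
    print(k,ctr.round(4),"yaw %.3f"%yaw,"sides",np.round(e,3))
    q=(pix("top",rect(*ctr,yaw,L,W,z),C)+.5-[80,90])*1.9
    cv2.polylines(im,[q.astype(int)],True,(0,255,0),1)
# cap: rows
p=w("top",full((313,103)),.208,C);print("cap",p)
S=cam("scene");print("cap scene pix pred",pix("scene",[*p,.208],S))
cv2.imwrite("pics/ov.png",im);st()
E
```

```text
B1 [0.4212 0.1647] yaw 0.075 sides [0.052 0.133 0.051 0.13 ]
B2 [ 0.4287 -0.0589] yaw 0.082 sides [0.049 0.132 0.048 0.129]
B3 [ 0.4303 -0.1709] yaw -0.170 sides [0.049 0.131 0.051 0.131]
station [ 0.6433 -0.0238] yaw 0.029 sides [0.379 0.219 0.378 0.216]
tray [ 0.6456 -0.0927] yaw 0.035 sides [0.202 0.217 0.209 0.216]
rack [0.4884 0.3863] yaw 0.058 sides [0.251 0.167 0.248 0.168]
crate [ 0.4684 -0.3805] yaw -0.076 sides [0.247 0.196 0.248 0.201]
cap [0.63604511 0.10713289]
cap scene pix pred [[341.97850963 205.76012857]]
t0.90 pos [ 0.1923 -0.5947  0.2488] psi(tool y) -1.258 q [ 1.16  0.43  0.02  1.57 -0.01  1.13 -0.08] F [-0.29  0.52  0.75] w 0.0917 g 0.0 tilt 0.000
```

View pics/ov.png

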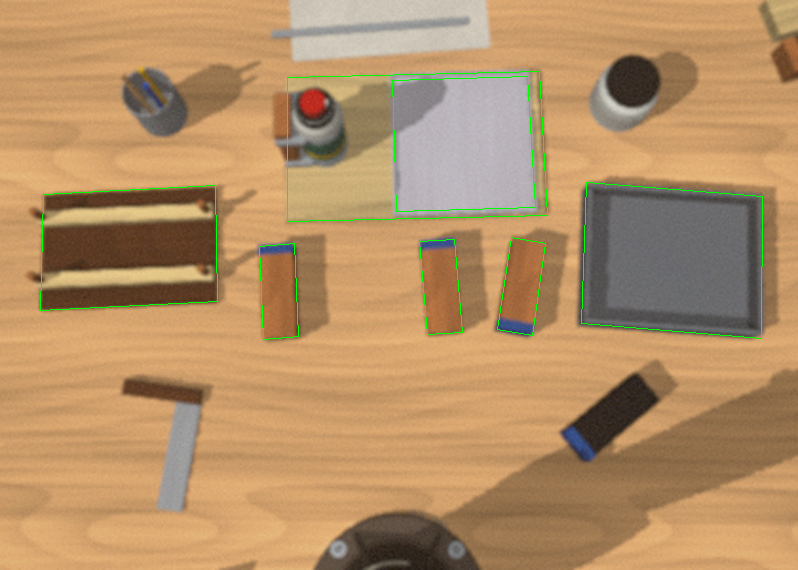

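All the green outlines sit on their objects: the blanks at about (278,291), (441,287) and (521,286), plus the tray, rack and crate. The sizes match the given ones. I'll start with B3.

```bash
python3 - <<'E'
from h import *
p,psi=st()
rows(p,psi,[.430,-.171,.13],-1.741,14)
E
```

```text
t0.90 pos [ 0.1923 -0.5947  0.2488] psi(tool y) -1.258 q [ 1.16  0.43  0.02  1.57 -0.01  1.13 -0.08] F [-0.29  0.52  0.75] w 0.0917 g 0.0 tilt 0.000
[[np.float64(25.5), np.float64(-23.6), np.float64(8.5), np.float64(0.034)], [np.float64(24.6), np.float64(-24.4), np.float64(8.5), np.float64(0.034)], [np.float64(23.8), np.float64(-25.3), np.float64(8.5), np.float64(0.034)], [np.float64(22.9), np.float64(-26.1), np.float64(8.5), np.float64(0.034)], [np.float64(22.0), np.float64(-26.9), np.float64(8.5), np.float64(0.034)], [np.float64(21.0), np.float64(-27.6), np.float64(8.5), np.float64(0.034)], [np.float64(20.1), np.float64(-28.3), np.float64(8.5), np.float64(0.034)], [np.float64(19.1), np.float64(-29.0), np.float64(8.5), np.float64(0.034)], [np.float64(18.1), np.float64(-29.6), np.float64(8.5), np.float64(0.034)], [np.float64(17.0), np.float64(-30.2), np.float64(8.5), np.float64(0.034)], [np.float64(16.0), np.float64(-30.8), np.float64(8.5), np.float64(0.034)], [np.float64(14.9), np.float64(-31.3), np.float64(8.5), np.float64(0.034)], [np.float64(13.8), np.float64(-31.8), np.float64(8.5), np.float64(0.034)], [np.float64(12.7), np.float64(-32.3), np.float64(8.5), np.float64(0.034)]]
```

Emit:
drive_tool:
  commands:
    - [25.5,-23.6,8.5,0.034]
    - [24.6,-24.4,8.5,0.034]
    - [23.8,-25.3,8.5,0.034]
    - [22.9,-26.1,8.5,0.034]
    - [22,-26.9,8.5,0.034]
    - [21,-27.6,8.5,0.034]
    - [20.1,-28.3,8.5,0.034]
    - [19.1,-29,8.5,0.034]
    - [18.1,-29.6,8.5,0.034]
    - [17,-30.2,8.5,0.034]
  fingers: 0.2

```text
time: 1.73
position: [0.362, -0.2902, 0.1637]
ee_rot: [0.0, 1.0, -0.015, 0.0]
wrist_force: [0.7, 0.4, -0.4]
grip_width: 0.0734
grasp_force: 0.0
```

Emit:
drive_tool:
  commands:
    - [16,-30.8,8.5,0.034]
    - [14.9,-31.3,8.5,0.034]
    - [13.8,-31.8,8.5,0.034]
    - [12.7,-32.3,8.5,0.034]
    - [0,0,0,0]
    - [0,0,0,0]
    - [0,0,0,0]

```text
time: 2.32
position: [0.4284, -0.1706, 0.1298]
ee_rot: [0.0, 0.997, -0.081, -0.0]
wrist_force: [0.3, -0.2, 1.2]
grip_width: 0.0731
grasp_force: 0.0
```

```bash
python3 - <<'E'
from h import *
im=snapshot("wrist");C=cam("wrist");p,psi=st()
im=im[:,:,::-1].copy()
for z in(.048,.0):cv2.polylines(im,[pix("wrist",rect(.4303,-.1709,-.170,.13,.048,z),C).astype(int)],True,(0,255,0),1)
cv2.polylines(im,[pix("wrist",rect(.4287,-.0589,.082,.13,.048,.048),C).astype(int)],True,(0,255,0),1)
cv2.imwrite("pics/w1.png",im)
E
```

```text
t2.37 pos [ 0.4282 -0.1713  0.1299] psi(tool y) -1.735 q [ 0.32  0.33 -0.07  2.1   0.04  0.72 -1.51] F [ 0.2  -0.84 -0.14] w 0.0733 g 0.0 tilt 0.001
```

View pics/w1.png

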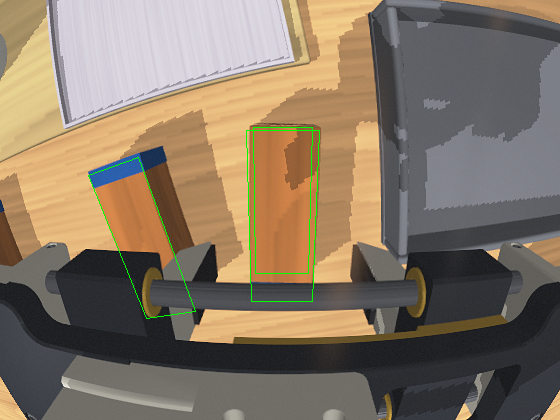

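The wrist view shows B3 (column ~285) centred between the open fingers, matching the predicted outline. B2 is at (150,230) and clear of the left finger.

Emit:
drive_tool:
  commands:
    - [0,0,30,0]
    - [0,0,30,0]
    - [0,0,25,0]
    - [0,0,15,0]
    - [0,0,0,0]
    - [0,0,0,0]

```text
time: 2.87
position: [0.4277, -0.1714, 0.0297]
ee_rot: [0.0, 0.997, -0.083, -0.001]
wrist_force: [-0.1, 0.0, 0.9]
grip_width: 0.074
grasp_force: 0.0
```

Emit:
drive_tool:
  commands:
    - [0,0,0,0]
    - [0,0,0,0]
    - [0,0,0,0]
    - [0,0,0,0]
    - [0,0,0,0]
  fingers: 1

```text
time: 3.28
position: [0.429, -0.1704, 0.0305]
ee_rot: [0.0, 0.997, -0.082, 0.001]
wrist_force: [-1.1, 0.3, 7.9]
grip_width: 0.0476
grasp_force: 29.9
```

Emit:
drive_tool:
  commands:
    - [0,0,-20,0]
    - [0,0,-35,0]
    - [0,0,-35,0]
    - [0,0,-30,0]
    - [0,0,0,0]
    - [0,0,0,0]
    - [0,0,0,0]

```text
time: 3.87
position: [0.4278, -0.17, 0.1491]
ee_rot: [-0.0, 0.997, -0.082, -0.0]
wrist_force: [-0.5, -0.2, -3.2]
grip_width: 0.0478
grasp_force: 29.9
```

```bash
cat > weigh.py <<'E'
from h import *
F=[];T=[]
for i in range(10):
    snapshot("wrist");o=get_obs();F.append(o["wrist_force"]);T.append(o["tau"])
print("F",np.mean(F,0).round(2),"sd",np.std(F,0).round(2),"tau",np.mean(T,0).round(3)[[1,3]]);st()
E
python3 weigh.py
```

```text
F [-0.01  0.19 -3.25] sd [0.57 0.41 0.49] tau [-50.59  -25.215]
t4.37 pos [ 0.4285 -0.1702  0.1495] psi(tool y) -1.734 q [ 0.33  0.3  -0.08  2.08  0.03  0.77 -1.51] F [ 0.96  0.15 -3.23] w 0.0477 g 29.9 tilt 0.000
```

B3 weighs 3.25 N, so it is green. It goes to the back slot of the tray.

```bash
sed -i 's/out.append(\[.*/out.append([round(float(v),3 if k==3 else 0) for k,v in enumerate([1000*d[:2]@x,1000*d[:2]@y,-1000*d[2],s])])/; s/print(out);return out/[print(out[i:i+10]) for i in range(0,n,10)]/' h.py
python3 - <<'E'
from h import *
p,psi=st()
rows(p,psi,[.700,-.092,.15],.029,16)
E
```

```text
t4.37 pos [ 0.4285 -0.1702  0.1495] psi(tool y) -1.734 q [ 0.33  0.3  -0.08  2.08  0.03  0.77 -1.51] F [ 0.96  0.15 -3.23] w 0.0477 g 29.9 tilt 0.000
[[16.0, -8.0, -0.0, -0.11], [17.0, -6.0, -0.0, -0.11], [17.0, -4.0, -0.0, -0.11], [18.0, -2.0, -0.0, -0.11], [18.0, -0.0, -0.0, -0.11], [18.0, 2.0, -0.0, -0.11], [17.0, 4.0, -0.0, -0.11], [17.0, 6.0, -0.0, -0.11], [16.0, 7.0, -0.0, -0.11], [15.0, 9.0, -0.0, -0.11]]
[[14.0, 11.0, -0.0, -0.11], [13.0, 12.0, -0.0, -0.11], [11.0, 14.0, -0.0, -0.11], [10.0, 15.0, -0.0, -0.11], [8.0, 16.0, -0.0, -0.11], [6.0, 17.0, -0.0, -0.11]]
```

Emit:
drive_tool:
  commands:
    - [16,-8,0,-0.11]
    - [17,-6,0,-0.11]
    - [17,-4,0,-0.11]
    - [18,-2,0,-0.11]
    - [18,0,0,-0.11]
    - [18,2,0,-0.11]
    - [17,4,0,-0.11]
    - [17,6,0,-0.11]
    - [16,7,0,-0.11]
    - [15,9,0,-0.11]

```text
time: 5.2
position: [0.6002, -0.1203, 0.1494]
ee_rot: [-0.0, 0.891, 0.454, -0.0]
wrist_force: [1.3, 0.5, -3.7]
grip_width: 0.048
grasp_force: 29.8
```

Emit:
drive_tool:
  commands:
    - [14,11,0,-0.11]
    - [13,12,0,-0.11]
    - [11,14,0,-0.11]
    - [10,15,0,-0.11]
    - [8,16,0,-0.11]
    - [6,17,0,-0.11]
    - [0,0,0,0]
    - [0,0,0,0]
    - [0,0,0,0]

```text
time: 5.95
position: [0.702, -0.0921, 0.149]
ee_rot: [-0.0, 0.699, 0.715, -0.001]
wrist_force: [-0.3, -0.0, -3.5]
grip_width: 0.0481
grasp_force: 30.0
```

```bash
python3 - <<'E'
from h import *
p,psi=st()
rows(p,psi,[.700,-.092,.046],.029,5)
E
```

```text
t5.95 pos [ 0.702  -0.0921  0.149 ] psi(tool y) 0.024 q [ 0.33  0.7  -0.47  1.42  0.33  1.1  -0.17] F [-0.29 -0.05 -3.54] w 0.0481 g 30.0 tilt 0.001
[[0.0, -0.0, 21.0, -0.001], [0.0, -0.0, 21.0, -0.001], [0.0, -0.0, 21.0, -0.001], [0.0, -0.0, 21.0, -0.001], [0.0, -0.0, 21.0, -0.001]]
```

Emit:
drive_tool:
  commands:
    - [0,0,25,0]
    - [0,0,30,0]
    - [0,0,25,0]
    - [0,0,15,0]
    - [0,0,8,0]
    - [0,0,0,0]
    - [0,0,0,0]

```text
time: 6.53
position: [0.703, -0.092, 0.0475]
ee_rot: [0.0, 0.698, 0.716, 0.0]
wrist_force: [-0.5, 1.0, -3.3]
grip_width: 0.0474
grasp_force: 30.0
```

Emit:
drive_tool:
  commands:
    - [0,0,0,0]
    - [0,0,0,0]
    - [0,0,0,0]
    - [0,0,0,0]
  fingers: 0.2

```text
time: 6.87
position: [0.7033, -0.0917, 0.0474]
ee_rot: [0.0, 0.698, 0.716, 0.0]
wrist_force: [0.1, 0.2, -0.3]
grip_width: 0.0699
grasp_force: 0.0
```

Emit:
drive_tool:
  commands:
    - [0,0,-30,0]
    - [0,0,-35,0]
    - [0,0,-25,0]
    - [0,0,0,0]
    - [0,0,0,0]

```text
time: 7.28
position: [0.7041, -0.0916, 0.1391]
ee_rot: [0.002, 0.698, 0.716, 0.001]
wrist_force: [-0.0, -0.6, -0.5]
grip_width: 0.0735
grasp_force: 0.0
```

```bash
python3 - <<'E'
from h import *
p,psi=st()
rows(p,psi,[.4285,-.059,.13],1.653,15)
E
```

```text
t7.28 pos [ 0.7041 -0.0916  0.1391] psi(tool y) 0.026 q [ 0.33  0.71 -0.46  1.43  0.34  1.07 -0.18] F [-0.02 -0.6  -0.51] w 0.0735 g 0.0 tilt 0.004
[[3.0, -18.0, 1.0, -0.108], [5.0, -18.0, 1.0, -0.108], [7.0, -17.0, 1.0, -0.108], [8.0, -17.0, 1.0, -0.108], [10.0, -16.0, 1.0, -0.108], [12.0, -14.0, 1.0, -0.108], [13.0, -13.0, 1.0, -0.108], [15.0, -11.0, 1.0, -0.108], [16.0, -10.0, 1.0, -0.108], [17.0, -8.0, 1.0, -0.108]]
[[17.0, -6.0, 1.0, -0.108], [18.0, -4.0, 1.0, -0.108], [18.0, -2.0, 1.0, -0.108], [18.0, -0.0, 1.0, -0.108], [18.0, 2.0, 1.0, -0.108]]
```

Emit:
drive_tool:
  commands:
    - [3,-18,1,-0.108]
    - [5,-18,1,-0.108]
    - [7,-17,1,-0.108]
    - [8,-17,1,-0.108]
    - [10,-16,1,-0.108]
    - [12,-14,1,-0.108]
    - [13,-13,1,-0.108]
    - [15,-11,1,-0.108]
    - [16,-10,1,-0.108]
    - [17,-8,1,-0.108]

```text
time: 8.12
position: [0.5166, -0.0679, 0.1257]
ee_rot: [-0.001, 0.228, 0.974, -0.0]
wrist_force: [-0.2, -0.6, -0.6]
grip_width: 0.0735
grasp_force: 0.0
```

Emit:
drive_tool:
  commands:
    - [17,-6,1,-0.108]
    - [18,-4,1,-0.108]
    - [18,-2,1,-0.108]
    - [18,0,1,-0.108]
    - [18,2,1,-0.108]
    - [0,0,0,0]
    - [0,0,0,0]
    - [0,0,0,0]

```text
time: 8.78
position: [0.4289, -0.0558, 0.1215]
ee_rot: [0.0, -0.036, 0.999, 0.0]
wrist_force: [0.3, -0.6, 0.8]
grip_width: 0.0735
grasp_force: 0.0
```

```bash
python3 - <<'E'
from h import *
im=snapshot("top");C=cam("top");p,psi=st()
im=im[:,:,::-1].copy()
for a in((.4287,-.0589,.082),(.4212,.1647,.075)):cv2.polylines(im,[pix("top",rect(*a,.13,.048,.048),C).astype(int)],True,(0,255,0),1)
cv2.polylines(im,[pix("top",rect(.7,-.092,1.6,.13,.048,.062),C).astype(int)],True,(0,255,0),1)
cv2.imwrite("pics/t2.png",cv2.resize(im[90:390,80:500],(798,570)))
im=snapshot("wrist")[:,:,::-1].copy();C=cam("wrist")
cv2.polylines(im,[pix("wrist",rect(.4287,-.0589,.082,.13,.048,.048),C).astype(int)],True,(0,255,0),1);cv2.imwrite("pics/w2.png",im)
E
```

```text
t8.83 pos [ 0.4292 -0.0556  0.1216] psi(tool y) 1.644 q [ 0.77  0.48 -0.98  2.12  0.55  0.82  1.09] F [ 0.55 -0.27  0.09] w 0.0734 g 0.0 tilt 0.001
```

View pics/t2.png

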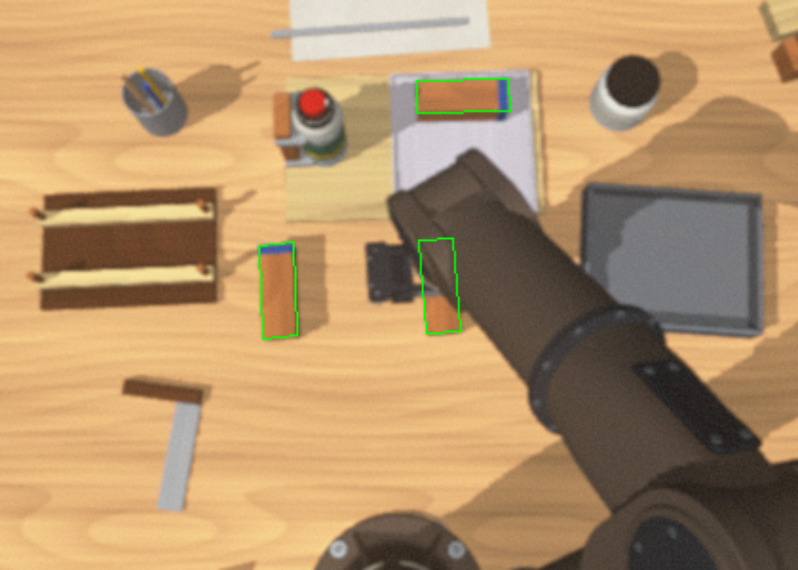

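View pics/w2.png

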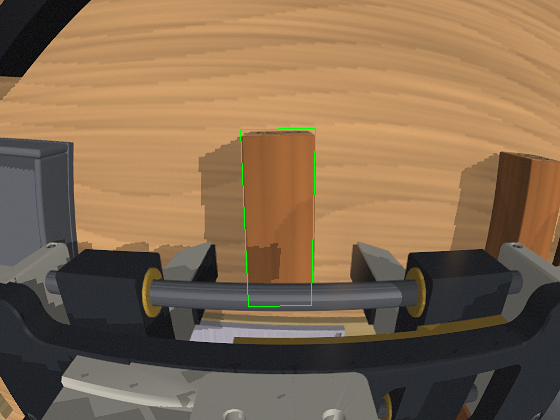

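The top view shows B3 in the tray at (463,97), blue end away from the can. B2 (440,287) and B1 (278,291) have not moved. The wrist view shows B2 centred at column ~280.

Emit:
drive_tool:
  commands:
    - [0,-3,25,0]
    - [0,0,30,0]
    - [0,0,22,0]
    - [0,0,14,0]
    - [0,0,0,0]
    - [0,0,0,0]

```text
time: 9.38
position: [0.4289, -0.0581, 0.0305]
ee_rot: [-0.001, -0.038, 0.999, 0.0]
wrist_force: [-0.1, 0.1, 0.7]
grip_width: 0.0733
grasp_force: 0.0
```

Emit:
drive_tool:
  commands:
    - [0,0,0,0]
    - [0,0,0,0]
    - [0,0,0,0]
    - [0,0,0,0]
    - [0,0,0,0]
  fingers: 1

```text
time: 9.8
position: [0.4291, -0.0587, 0.0313]
ee_rot: [0.001, -0.037, 0.999, -0.0]
wrist_force: [-0.8, -0.8, 6.3]
grip_width: 0.0478
grasp_force: 29.9
```

Emit:
drive_tool:
  commands:
    - [0,0,-20,0]
    - [0,0,-35,0]
    - [0,0,-35,0]
    - [0,0,-30,0]
    - [0,0,0,0]
    - [0,0,0,0]
    - [0,0,0,0]

```text
time: 10.38
position: [0.4279, -0.0592, 0.1499]
ee_rot: [-0.001, -0.037, 0.999, -0.0]
wrist_force: [0.2, 0.3, -3.8]
grip_width: 0.0483
grasp_force: 29.9
```

```bash
python3 weigh.py; python3 - <<'E'
from h import *
p,psi=st()
print("tray");rows(p,psi,[.590,-.096,.15],.029,15)
print("crate");rows(p,psi,[.4684-.004,-.3805-.052,.15],1.495,11)
E
```

```text
F [-0.09  0.2  -3.16] sd [0.64 0.53 0.42] tau [-45.103 -24.563]
t10.88 pos [ 0.4286 -0.0584  0.1505] psi(tool y) 1.646 q [ 0.82  0.44 -1.03  2.08  0.49  0.88  1.16] F [ 1.05  0.08 -3.19] w 0.0475 g 29.9 tilt 0.000
t10.88 pos [ 0.4286 -0.0584  0.1505] psi(tool y) 1.646 q [ 0.82  0.44 -1.03  2.08  0.49  0.88  1.16] F [ 1.05  0.08 -3.19] w 0.0475 g 29.9 tilt 0.000
tray
[[-11.0, -3.0, 0.0, 0.108], [-11.0, -2.0, 0.0, 0.108], [-11.0, -1.0, 0.0, 0.108], [-11.0, 0.0, 0.0, 0.108], [-11.0, 1.0, 0.0, 0.108], [-11.0, 3.0, 0.0, 0.108], [-10.0, 4.0, 0.0, 0.108], [-10.0, 5.0, 0.0, 0.108], [-9.0, 6.0, 0.0, 0.108], [-9.0, 7.0, 0.0, 0.108]]
[[-8.0, 8.0, 0.0, 0.108], [-7.0, 9.0, 0.0, 0.108], [-6.0, 9.0, 0.0, 0.108], [-5.0, 10.0, 0.0, 0.108], [-4.0, 10.0, 0.0, 0.108]]
crate
[[-1.0, -34.0, 0.0, 0.014], [-1.0, -34.0, 0.0, 0.014], [-2.0, -34.0, 0.0, 0.014], [-2.0, -34.0, 0.0, 0.014], [-3.0, -34.0, 0.0, 0.014], [-3.0, -34.0, 0.0, 0.014], [-3.0, -34.0, 0.0, 0.014], [-4.0, -34.0, 0.0, 0.014], [-4.0, -34.0, 0.0, 0.014], [-5.0, -34.0, 0.0, 0.014]]
[[-5.0, -34.0, 0.0, 0.014]]
```

B2 weighs 3.16 N, also green. It goes to the front slot.

Emit:
drive_tool:
  commands:
    - [-11,-3,0,0.108]
    - [-11,-2,0,0.108]
    - [-11,-1,0,0.108]
    - [-11,0,0,0.108]
    - [-11,1,0,0.108]
    - [-11,3,0,0.108]
    - [-10,4,0,0.108]
    - [-10,5,0,0.108]
    - [-9,6,0,0.108]
    - [-9,7,0,0.108]

```text
time: 11.72
position: [0.5376, -0.0827, 0.1505]
ee_rot: [-0.0, 0.484, 0.875, -0.0]
wrist_force: [-0.2, 1.0, -3.0]
grip_width: 0.0477
grasp_force: 29.9
```

Emit:
drive_tool:
  commands:
    - [-8,8,0,0.108]
    - [-7,9,0,0.108]
    - [-6,9,0,0.108]
    - [-5,10,0,0.108]
    - [-4,10,0,0.108]
    - [0,0,0,0]
    - [0,0,0,0]
    - [0,0,0,0]

```text
time: 12.38
position: [0.5906, -0.0948, 0.1504]
ee_rot: [-0.0, 0.697, 0.717, -0.0]
wrist_force: [-0.7, -0.2, -3.7]
grip_width: 0.0478
grasp_force: 29.9
```

```bash
python3 - <<'E'
from h import *
p,psi=st()
rows(p,psi,[.590,-.096,.046],.029,5)
E
```

```text
t12.38 pos [ 0.5906 -0.0948  0.1504] psi(tool y) 0.029 q [ 0.43  0.55 -0.52  1.72  0.32  0.96 -0.18] F [-0.67 -0.2  -3.7 ] w 0.0478 g 29.9 tilt 0.001
[[-0.0, -0.0, 21.0, 0.0], [-0.0, -0.0, 21.0, 0.0], [-0.0, -0.0, 21.0, 0.0], [-0.0, -0.0, 21.0, 0.0], [-0.0, -0.0, 21.0, 0.0]]
```

Emit:
drive_tool:
  commands:
    - [0,0,25,0]
    - [0,0,30,0]
    - [0,0,25,0]
    - [0,0,15,0]
    - [0,0,8,0]
    - [0,0,0,0]
    - [0,0,0,0]

```text
time: 12.97
position: [0.5914, -0.095, 0.0482]
ee_rot: [0.0, 0.697, 0.717, 0.0]
wrist_force: [0.1, -0.7, -3.2]
grip_width: 0.0478
grasp_force: 29.9
```

Emit:
drive_tool:
  commands:
    - [0,0,0,0]
    - [0,0,0,0]
    - [0,0,0,0]
    - [0,0,0,0]
  fingers: 0.2

```text
time: 13.3
position: [0.5919, -0.0952, 0.0486]
ee_rot: [0.001, 0.698, 0.716, 0.0]
wrist_force: [-0.2, -0.3, -0.2]
grip_width: 0.0698
grasp_force: 0.0
```

Emit:
drive_tool:
  commands:
    - [0,0,-30,0]
    - [0,0,-35,0]
    - [0,0,-25,0]
    - [0,0,0,0]
    - [0,0,0,0]

```text
time: 13.72
position: [0.5925, -0.0952, 0.1397]
ee_rot: [0.002, 0.698, 0.716, 0.001]
wrist_force: [0.9, 0.5, -1.0]
grip_width: 0.0735
grasp_force: 0.0
```

```bash
python3 - <<'E'
from h import *
p,psi=st()
rows(p,psi,[.421,.165,.13],-1.496,14)
E
```

```text
t13.72 pos [ 0.5925 -0.0952  0.1397] psi(tool y) 0.026 q [ 0.42  0.56 -0.51  1.73  0.33  0.93 -0.2 ] F [ 0.89  0.47 -0.96] w 0.0735 g 0.0 tilt 0.004
[[19.0, -12.0, 1.0, 0.109], [18.0, -14.0, 1.0, 0.109], [16.0, -16.0, 1.0, 0.109], [14.0, -17.0, 1.0, 0.109], [12.0, -19.0, 1.0, 0.109], [10.0, -20.0, 1.0, 0.109], [8.0, -21.0, 1.0, 0.109], [6.0, -22.0, 1.0, 0.109], [3.0, -22.0, 1.0, 0.109], [1.0, -22.0, 1.0, 0.109]]
[[-2.0, -22.0, 1.0, 0.109], [-4.0, -22.0, 1.0, 0.109], [-6.0, -21.0, 1.0, 0.109], [-9.0, -21.0, 1.0, 0.109]]
```

Emit:
drive_tool:
  commands:
    - [19,-12,1,0.109]
    - [18,-14,1,0.109]
    - [16,-16,1,0.109]
    - [14,-17,1,0.109]
    - [12,-19,1,0.109]
    - [10,-20,1,0.109]
    - [8,-21,1,0.109]
    - [6,-22,1,0.109]
    - [3,-22,1,0.109]
    - [1,-22,1,0.109]

```text
time: 14.55
position: [0.4663, 0.0925, 0.1267]
ee_rot: [0.0, 0.969, 0.248, -0.001]
wrist_force: [0.0, -0.4, -0.3]
grip_width: 0.0733
grasp_force: 0.0
```

Emit:
drive_tool:
  commands:
    - [-2,-22,1,0.109]
    - [-4,-22,1,0.109]
    - [-6,-21,1,0.109]
    - [-9,-21,1,0.109]
    - [0,0,0,0]
    - [0,0,0,0]
    - [0,0,0,0]

```text
time: 15.13
position: [0.4187, 0.1658, 0.1232]
ee_rot: [0.0, 0.999, 0.036, -0.0]
wrist_force: [0.8, 0.3, -1.0]
grip_width: 0.0737
grasp_force: 0.0
```

```bash
python3 - <<'E'
from h import *
p,psi=st()
t=snapshot("top")[:,:,::-1].copy();C=cam("top")
im=snapshot("wrist")[:,:,::-1].copy();W=cam("wrist")
cv2.polylines(im,[pix("wrist",rect(.4212,.1647,.075,.13,.048,.048),W).astype(int)],True,(0,255,0),1)
for x,y in((.7,-.092),(.590,-.096)):cv2.polylines(t,[pix("top",rect(x,y,1.6,.13,.048,.062),C).astype(int)],True,(0,255,0),1)
t=cv2.resize(t[90:300,200:480],(560,420))
cv2.imwrite("pics/j3.png",cv2.resize(np.hstack([t,im]),(800,300)))
E
```

```text
t15.13 pos [0.4187 0.1658 0.1232] psi(tool y) -1.498 q [-0.31  0.33 -0.22  2.12  0.11  0.7  -2.11] F [ 0.82  0.27 -0.99] w 0.0737 g 0.0 tilt 0.001
```

View pics/j3.png

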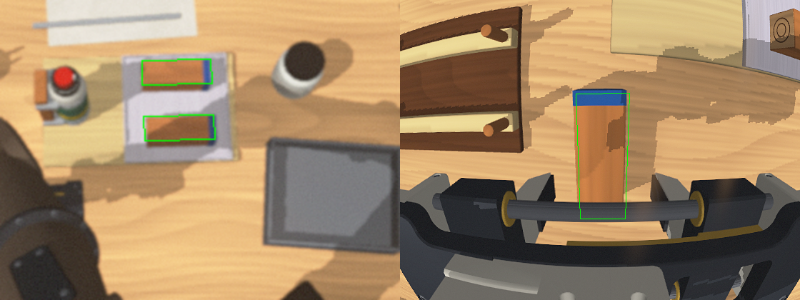

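Both greens lie in the tray at (178,72) and (180,128), blue ends away from the can. B1, on the right at (600,150), is centred between the fingers.

Emit:
drive_tool:
  commands:
    - [0,0,25,0]
    - [0,0,30,0]
    - [0,0,23,0]
    - [0,0,15,0]
    - [0,0,0,0]
    - [0,0,0,0]

```text
time: 15.73
position: [0.4187, 0.1655, 0.0303]
ee_rot: [0.0, 0.999, 0.035, -0.001]
wrist_force: [0.1, 0.0, 0.6]
grip_width: 0.0736
grasp_force: 0.0
```

Emit:
drive_tool:
  commands:
    - [0,0,0,0]
    - [0,0,0,0]
    - [0,0,0,0]
    - [0,0,0,0]
    - [0,0,0,0]
  fingers: 1

```text
time: 16.15
position: [0.4194, 0.1668, 0.0315]
ee_rot: [-0.0, 0.999, 0.035, 0.001]
wrist_force: [-0.2, 0.2, 7.2]
grip_width: 0.0479
grasp_force: 30.0
```

Emit:
drive_tool:
  commands:
    - [0,0,-20,0]
    - [0,0,-35,0]
    - [0,0,-35,0]
    - [0,0,-30,0]
    - [0,0,0,0]
    - [0,0,0,0]
    - [0,0,0,0]

```text
time: 16.73
position: [0.4183, 0.1661, 0.1502]
ee_rot: [0.0, 0.999, 0.035, -0.0]
wrist_force: [-0.0, -0.6, -2.6]
grip_width: 0.0474
grasp_force: 30.0
```

```bash
python3 weigh.py; python3 - <<'E'
from h import *
p,psi=st()
print("crate");rows(p,psi,[.468,-.381,.15],-1.647,16)
E
```

```text
F [-0.14  0.08 -2.19] sd [0.54 0.43 0.48] tau [-48.978 -24.857]
t17.23 pos [0.4187 0.1665 0.1504] psi(tool y) -1.500 q [-0.3   0.29 -0.24  2.09  0.1   0.77 -2.1 ] F [ 0.29  0.43 -1.92] w 0.0482 g 30.0 tilt 0.001
t17.23 pos [0.4187 0.1665 0.1504] psi(tool y) -1.500 q [-0.3   0.29 -0.24  2.09  0.1   0.77 -2.1 ] F [ 0.29  0.43 -1.92] w 0.0482 g 30.0 tilt 0.001
crate
[[1.0, 34.0, 0.0, 0.009], [1.0, 34.0, 0.0, 0.009], [1.0, 34.0, 0.0, 0.009], [2.0, 34.0, 0.0, 0.009], [2.0, 34.0, 0.0, 0.009], [2.0, 34.0, 0.0, 0.009], [3.0, 34.0, 0.0, 0.009], [3.0, 34.0, 0.0, 0.009], [3.0, 34.0, 0.0, 0.009], [3.0, 34.0, 0.0, 0.009]]
[[4.0, 34.0, 0.0, 0.009], [4.0, 34.0, 0.0, 0.009], [4.0, 34.0, 0.0, 0.009], [5.0, 34.0, 0.0, 0.009], [5.0, 34.0, 0.0, 0.009], [5.0, 34.0, 0.0, 0.009]]
```

B1 weighs about 2.0 N, so it is dry and goes in the crate.

Emit:
drive_tool:
  commands:
    - [1,34,0,0.009]
    - [1,34,0,0.009]
    - [1,34,0,0.009]
    - [2,34,0,0.009]
    - [2,34,0,0.009]
    - [2,34,0,0.009]
    - [3,34,0,0.009]
    - [3,34,0,0.009]
    - [3,34,0,0.009]
    - [3,34,0,0.009]

```text
time: 18.07
position: [0.45, -0.1745, 0.1508]
ee_rot: [0.0, 1.0, -0.01, 0.0]
wrist_force: [1.2, -0.2, -1.2]
grip_width: 0.0478
grasp_force: 30.0
```

Emit:
drive_tool:
  commands:
    - [4,34,0,0.009]
    - [4,34,0,0.009]
    - [4,34,0,0.009]
    - [5,34,0,0.009]
    - [5,34,0,0.009]
    - [5,34,0,0.009]
    - [0,0,0,0]
    - [0,0,0,0]
    - [0,0,0,0]

```text
time: 18.82
position: [0.4684, -0.377, 0.1502]
ee_rot: [-0.001, 0.999, -0.037, -0.0]
wrist_force: [0.5, 0.9, -1.2]
grip_width: 0.0479
grasp_force: 30.0
```

```bash
python3 - <<'E'
from h import *
st()
E
```

```text
t18.82 pos [ 0.4684 -0.377   0.1502] psi(tool y) -1.644 q [ 0.59  0.49  0.    1.75 -0.    0.9  -1.05] F [ 0.48  0.91 -1.22] w 0.0479 g 30.0 tilt 0.001
```

Emit:
drive_tool:
  commands:
    - [0,4,25,0]
    - [0,0,30,0]
    - [0,0,28,0]
    - [0,0,18,0]
    - [0,0,7,0]
    - [0,0,0,0]
    - [0,0,0,0]

```text
time: 19.4
position: [0.469, -0.3811, 0.0435]
ee_rot: [-0.0, 0.999, -0.036, 0.0]
wrist_force: [0.8, 0.8, -1.6]
grip_width: 0.0482
grasp_force: 30.0
```

Emit:
drive_tool:
  commands:
    - [0,0,0,0]
    - [0,0,0,0]
    - [0,0,0,0]
    - [0,0,0,0]
  fingers: 0.25

```text
time: 19.73
position: [0.4688, -0.3821, 0.0437]
ee_rot: [0.0, 0.999, -0.037, 0.001]
wrist_force: [0.6, 0.2, -0.7]
grip_width: 0.0674
grasp_force: 0.0
```

Emit:
drive_tool:
  commands:
    - [0,0,-20,0]
    - [0,0,-40,0]
    - [0,0,-40,0]
    - [0,0,-40,0]
    - [0,0,-40,0]
    - [0,0,-40,0]
    - [0,0,-30,0]
    - [0,0,0,0]
    - [0,0,0,0]

```text
time: 20.48
position: [0.469, -0.3824, 0.2952]
ee_rot: [0.001, 0.999, -0.037, 0.002]
wrist_force: [0.7, -0.8, -0.4]
grip_width: 0.0692
grasp_force: 0.0
```

```bash
python3 - <<'E'
from h import *
p,psi=st()
rows(p,psi,[.638,.107,.29],.029,17)
C=cam("top");im=snapshot("top")[:,:,::-1]
cv2.imwrite("pics/t4.png",cv2.resize(im[90:300,200:480],(560,420)))
E
```

```text
t20.48 pos [ 0.469  -0.3824  0.2952] psi(tool y) -1.644 q [ 0.58  0.37  0.02  1.56 -0.01  1.21 -1.04] F [ 0.7  -0.81 -0.4 ] w 0.0692 g 0.0 tilt 0.005
[[8.0, -29.0, 0.0, -0.098], [11.0, -29.0, 0.0, -0.098], [13.0, -27.0, 0.0, -0.098], [16.0, -26.0, 0.0, -0.098], [18.0, -24.0, 0.0, -0.098], [21.0, -22.0, 0.0, -0.098], [23.0, -20.0, 0.0, -0.098], [25.0, -18.0, 0.0, -0.098], [26.0, -15.0, 0.0, -0.098], [28.0, -13.0, 0.0, -0.098]]
[[29.0, -10.0, 0.0, -0.098], [30.0, -7.0, 0.0, -0.098], [30.0, -4.0, 0.0, -0.098], [30.0, -1.0, 0.0, -0.098], [30.0, 2.0, 0.0, -0.098], [30.0, 5.0, 0.0, -0.098], [29.0, 8.0, 0.0, -0.098]]
```

View pics/t4.png

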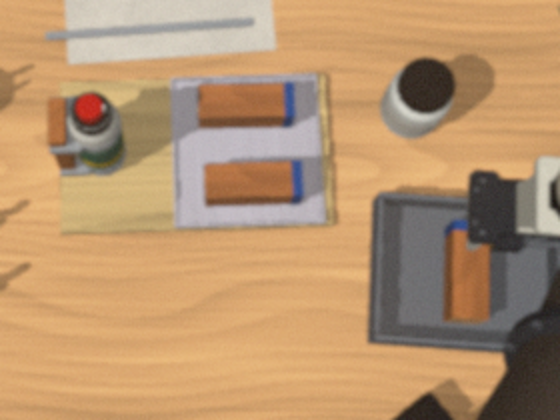

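B1 lies flat inside the crate at (467,275). The two greens are in the tray at (245,105) and (252,183), plain ends to the can. Cap next.

Emit:
drive_tool:
  commands:
    - [8,-29,0,-0.098]
    - [11,-29,0,-0.098]
    - [13,-27,0,-0.098]
    - [16,-26,0,-0.098]
    - [18,-24,0,-0.098]
    - [21,-22,0,-0.098]
    - [23,-20,0,-0.098]
    - [25,-18,0,-0.098]
    - [26,-15,0,-0.098]
    - [28,-13,0,-0.098]
  fingers: 1

```text
time: 21.37
position: [0.5675, -0.0931, 0.2909]
ee_rot: [-0.001, 0.898, 0.44, -0.001]
wrist_force: [0.7, 0.3, -0.4]
grip_width: 0.0071
grasp_force: 0.0
```

Emit:
drive_tool:
  commands:
    - [29,-10,0,-0.098]
    - [30,-7,0,-0.098]
    - [30,-4,0,-0.098]
    - [30,-1,0,-0.098]
    - [30,2,0,-0.098]
    - [30,5,0,-0.098]
    - [29,8,0,-0.098]
    - [0,0,0,0]
    - [0,0,0,0]
    - [0,0,0,0]

```text
time: 22.2
position: [0.6379, 0.1051, 0.291]
ee_rot: [-0.001, 0.7, 0.714, -0.001]
wrist_force: [-0.3, -1.1, 0.8]
grip_width: 0.0003
grasp_force: 0.0
```

```bash
python3 - <<'E'
from h import *
p,psi=st()
rows(p,psi,[.638,.107,.236],.029,3)
im=snapshot("wrist")[:,:,::-1].copy();C=cam("wrist")
a=np.linspace(0,6.28,40)
cv2.polylines(im,[pix("wrist",np.c_[.638+.0165*np.cos(a),.107+.0165*np.sin(a),0*a+.208],C).astype(int)],True,(0,255,0),1)
cv2.imwrite("pics/w5.png",im)
print([ (np.round(d["rect"]),round(d["score"],2)) for d in find_in("cap_top","wrist")])
E
```

```text
t22.20 pos [0.6379 0.1051 0.291 ] psi(tool y) 0.021 q [ 0.05  0.49 -0.46  1.42  0.22  1.29 -0.41] F [-0.29 -1.06  0.8 ] w 0.0003 g 0.0 tilt 0.003
[[1.0, 0.0, 18.0, -0.003], [1.0, 0.0, 18.0, -0.003], [1.0, 0.0, 18.0, -0.003]]
[(array([263., 190.,  45.,  47.]), 0.85)]
```

View pics/w5.png

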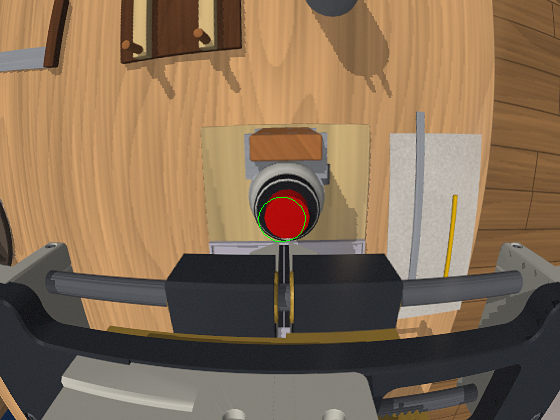

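The red cap is at (286,213), about 4 mm in +x and 5 mm in +y from my estimate. I'll correct for that and descend.

Emit:
drive_tool:
  commands:
    - [6,4,18,0]
    - [0,0,20,0]
    - [0,0,15,0]
    - [0,0,4,0]
    - [0,0,2,0]
    - [0,0,2,0]
    - [0,0,2,0]
    - [0,0,0,0]

```text
time: 22.97
position: [0.6429, 0.1117, 0.2305]
ee_rot: [0.001, 0.7, 0.715, 0.001]
wrist_force: [0.2, 1.1, 0.7]
grip_width: 0.0003
grasp_force: 0.0
```

Emit:
drive_tool:
  commands:
    - [0,0,2,0]
    - [0,0,0,0]

```text
time: 23.13
position: [0.6429, 0.1119, 0.2284]
ee_rot: [0.001, 0.699, 0.715, 0.001]
wrist_force: [0.6, -1.3, 2.8]
grip_width: 0.0003
grasp_force: 1.7
```

Emit:
drive_tool:
  commands:
    - [0,0,2,0]
    - [0,0,2,0]
    - [0,0,1,0]
    - [0,0,0,0]

```text
time: 23.47
position: [0.643, 0.1119, 0.2243]
ee_rot: [0.001, 0.699, 0.715, 0.001]
wrist_force: [-2.4, -1.6, 12.2]
grip_width: 0.0001
grasp_force: 6.0
```

Emit:
drive_tool:
  commands:
    - [0,0,1,0]
    - [0,0,1,0]
    - [0,0,0,0]

```text
time: 23.72
position: [0.6431, 0.112, 0.2241]
ee_rot: [0.001, 0.699, 0.715, 0.001]
wrist_force: [-6.6, -4.0, 24.3]
grip_width: 0.0005
grasp_force: 12.0
```

The cap is bottomed: the TCP is down 6 mm and force climbs steeply. Retract, then go above the front green blank.

Emit:
drive_tool:
  commands:
    - [0,0,0,0]
    - [0,0,-3,0]
    - [0,0,-12,0]
    - [0,0,-30,0]
    - [0,0,-25,0]
    - [0,0,0,0]
    - [0,0,0,0]

```text
time: 24.3
position: [0.6428, 0.1126, 0.2924]
ee_rot: [0.001, 0.699, 0.715, 0.001]
wrist_force: [0.2, -0.9, -0.3]
grip_width: 0.0011
grasp_force: 0.0
```

```bash
python3 - <<'E'
from h import *
p,psi=st()
rows(p,psi,[.592,-.097,.285],.029,7)
E
```

```text
t24.30 pos [0.6428 0.1126 0.2924] psi(tool y) 0.022 q [ 0.04  0.5  -0.46  1.41  0.22  1.29 -0.42] F [ 0.22 -0.88 -0.31] w 0.0011 g 0.0 tilt 0.003
[[-30.0, -8.0, 1.0, -0.001], [-30.0, -8.0, 1.0, -0.001], [-30.0, -8.0, 1.0, -0.001], [-30.0, -8.0, 1.0, -0.001], [-30.0, -8.0, 1.0, -0.001], [-30.0, -8.0, 1.0, -0.001], [-30.0, -8.0, 1.0, -0.001]]
```

Emit:
drive_tool:
  commands:
    - [-30,-8,1,-0.001]
    - [-30,-8,1,-0.001]
    - [-30,-8,1,-0.001]
    - [-30,-8,1,-0.001]
    - [-30,-8,1,-0.001]
    - [-30,-8,1,-0.001]
    - [-30,-8,1,-0.001]
    - [0,0,0,0]
    - [0,0,0,0]
  fingers: 0.2

```text
time: 25.05
position: [0.5904, -0.1019, 0.2824]
ee_rot: [-0.001, 0.698, 0.716, -0.001]
wrist_force: [-0.3, 1.5, -1.1]
grip_width: 0.0557
grasp_force: 0.0
```

Emit:
drive_tool:
  commands:
    - [0,0,30,0]
    - [0,0,38,0]
    - [0,0,38,0]
    - [0,0,34,0]
    - [0,0,0,0]
    - [0,0,0,0]
    - [0,0,0,0]

```text
time: 25.63
position: [0.5927, -0.0983, 0.1453]
ee_rot: [0.0, 0.696, 0.718, 0.001]
wrist_force: [1.4, -0.0, 0.5]
grip_width: 0.0733
grasp_force: 0.0
```

```bash
cat > chk.py <<'E'
import sys
from h import *
# usage: chk x y yaw z : compares the wrist detection of blanks with the prediction
a=list(map(float,sys.argv[1:5]))
p,psi=st();im=snapshot("wrist")[:,:,::-1].copy();C=cam("wrist")
P=np.vstack([rect(a[0],a[1],a[2],.13,.048,z) for z in(a[3],a[3]-.048)])
q=pix("wrist",P,C);print("pred",q.min(0).round(),q.max(0).round())
for d in find_in("blank_a","wrist"):
    r=d["rect"];print("det",np.round([r[0],r[1],r[0]+r[2],r[1]+r[3]]),round(d["score"],2))
E
python3 chk.py .592 -.095 1.6 .062
```

```text
t25.63 pos [ 0.5927 -0.0983  0.1453] psi(tool y) 0.030 q [ 0.36  0.53 -0.41  1.73  0.26  0.93 -0.12] F [ 1.36 -0.03  0.49] w 0.0733 g 0.0 tilt 0.002
pred [244. 124.] [316. 297.]
det [246. 128. 320. 286.] 0.75
det [377. 121. 466. 267.] 0.61
```

Emit:
drive_tool:
  commands:
    - [3,0,25,0]
    - [0,0,30,0]
    - [0,0,28,0]
    - [0,0,15,0]
    - [0,0,0,0]
    - [0,0,0,0]

```text
time: 26.23
position: [0.5923, -0.0963, 0.0469]
ee_rot: [0.0, 0.697, 0.717, 0.0]
wrist_force: [-0.0, 0.5, 0.0]
grip_width: 0.0734
grasp_force: 0.0
```

Emit:
drive_tool:
  commands:
    - [0,0,0,0]
    - [0,0,0,0]
    - [0,0,0,0]
    - [0,0,0,0]
    - [0,0,0,0]
  fingers: 1

```text
time: 26.65
position: [0.5921, -0.0965, 0.0467]
ee_rot: [0.001, 0.697, 0.717, 0.0]
wrist_force: [-1.7, -0.7, 8.0]
grip_width: 0.0477
grasp_force: 30.0
```

Emit:
drive_tool:
  commands:
    - [0,0,-20,0]
    - [0,0,-35,0]
    - [0,0,-35,0]
    - [0,0,-15,0]
    - [0,0,0,0]
    - [0,0,0,0]

```text
time: 27.15
position: [0.5915, -0.0966, 0.1509]
ee_rot: [0.0, 0.697, 0.717, 0.0]
wrist_force: [-0.9, -0.4, -3.4]
grip_width: 0.0477
grasp_force: 30.0
```

```bash
python3 - <<'E'
from h import *
p,psi=st()
rows(p,psi,[.43,-.07,.13],-1.571,14)
E
```

```text
t27.15 pos [ 0.5915 -0.0966  0.1509] psi(tool y) 0.029 q [ 0.36  0.53 -0.41  1.73  0.25  0.94 -0.13] F [-0.9  -0.36 -3.41] w 0.0477 g 30.0 tilt 0.001
[[2.0, -11.0, 1.0, 0.114], [1.0, -12.0, 1.0, 0.114], [-0.0, -12.0, 1.0, 0.114], [-2.0, -12.0, 1.0, 0.114], [-3.0, -11.0, 1.0, 0.114], [-4.0, -11.0, 1.0, 0.114], [-6.0, -10.0, 1.0, 0.114], [-7.0, -10.0, 1.0, 0.114], [-8.0, -9.0, 1.0, 0.114], [-9.0, -8.0, 1.0, 0.114]]
[[-10.0, -7.0, 1.0, 0.114], [-10.0, -6.0, 1.0, 0.114], [-11.0, -4.0, 1.0, 0.114], [-11.0, -3.0, 1.0, 0.114]]
```

Emit:
drive_tool:
  commands:
    - [2,-11,1,0.114]
    - [1,-12,1,0.114]
    - [0,-12,1,0.114]
    - [-2,-12,1,0.114]
    - [-3,-11,1,0.114]
    - [-4,-11,1,0.114]
    - [-6,-10,1,0.114]
    - [-7,-10,1,0.114]
    - [-8,-9,1,0.114]
    - [-9,-8,1,0.114]

```text
time: 27.98
position: [0.4724, -0.0775, 0.1387]
ee_rot: [-0.0, 0.974, 0.225, -0.002]
wrist_force: [-0.7, 0.9, -2.7]
grip_width: 0.0479
grasp_force: 30.0
```

Emit:
drive_tool:
  commands:
    - [-10,-7,1,0.114]
    - [-10,-6,1,0.114]
    - [-11,-4,1,0.114]
    - [-11,-3,1,0.114]
    - [0,0,0,0]
    - [0,0,0,0]
    - [0,0,0,0]

```text
time: 28.57
position: [0.4284, -0.0704, 0.1361]
ee_rot: [0.0, 1.0, 0.004, -0.0]
wrist_force: [1.1, 0.4, -3.4]
grip_width: 0.048
grasp_force: 30.0
```

```bash
python3 - <<'E'
from h import *
st()
E
```

```text
t28.57 pos [ 0.4284 -0.0704  0.1361] psi(tool y) -1.563 q [ 0.1   0.28 -0.07  2.15  0.03  0.71 -1.56] F [ 1.13  0.39 -3.39] w 0.0480 g 30.0 tilt 0.001
```

Emit:
drive_tool:
  commands:
    - [0,0,25,0]
    - [0,0,30,0]
    - [0,0,25,0]
    - [0,0,15,0]
    - [0,0,7,0]
    - [0,0,0,0]
    - [0,0,0,0]

```text
time: 29.15
position: [0.4288, -0.0704, 0.0346]
ee_rot: [-0.0, 1.0, 0.002, -0.0]
wrist_force: [-0.5, 0.3, -3.0]
grip_width: 0.0478
grasp_force: 30.0
```

Emit:
drive_tool:
  commands:
    - [0,0,0,0]
    - [0,0,0,0]
    - [0,0,0,0]
    - [0,0,0,0]
  fingers: 0.2

```text
time: 29.48
position: [0.4288, -0.0704, 0.0353]
ee_rot: [0.0, 1.0, 0.002, 0.001]
wrist_force: [0.0, -0.5, -1.2]
grip_width: 0.0702
grasp_force: 0.0
```

Emit:
drive_tool:
  commands:
    - [0,0,-30,0]
    - [0,0,-40,0]
    - [0,0,-10,-0.12]
    - [0,0,0,-0.12]
    - [0,0,0,-0.12]
    - [0,0,0,-0.12]
    - [0,0,0,-0.12]
    - [0,0,0,-0.12]
    - [0,0,0,-0.12]
    - [0,0,0,-0.12]

```text
time: 30.32
position: [0.4283, -0.0704, 0.1151]
ee_rot: [0.0, 0.885, 0.466, 0.0]
wrist_force: [-0.0, -0.2, -0.3]
grip_width: 0.0737
grasp_force: 0.0
```

Emit:
drive_tool:
  commands:
    - [0,0,0,-0.12]
    - [0,0,0,-0.12]
    - [0,0,0,-0.12]
    - [0,0,0,-0.12]
    - [0,0,0,-0.12]
    - [0,0,0,-0.12]
    - [0,0,0,-0.12]
    - [0,0,0,-0.12]
    - [0,0,0,-0.12]
    - [0,0,0,-0.12]

```text
time: 31.15
position: [0.4283, -0.0705, 0.1151]
ee_rot: [0.0, 0.467, 0.884, -0.0]
wrist_force: [0.6, -0.0, 0.2]
grip_width: 0.0735
grasp_force: 0.0
```

Emit:
drive_tool:
  commands:
    - [0,0,0,-0.12]
    - [0,0,0,-0.12]
    - [0,0,0,-0.12]
    - [0,0,0,-0.12]
    - [0,0,0,-0.12]
    - [0,0,0,-0.12]
    - [0,0,0,-0.12]
    - [0,0,0,-0.12]
    - [0,0,0,0]
    - [0,0,0,0]

```text
time: 31.98
position: [0.4282, -0.0705, 0.1149]
ee_rot: [0.0, 0.011, 1.0, -0.0]
wrist_force: [-0.9, 0.8, 0.7]
grip_width: 0.0732
grasp_force: 0.0
```

```bash
python3 chk.py .429 -.071 .008 .048
```

```text
t31.98 pos [ 0.4282 -0.0705  0.1149] psi(tool y) 1.549 q [ 0.7   0.44 -0.84  2.13  0.48  0.77  1.11] F [-0.85  0.79  0.74] w 0.0732 g 0.0 tilt 0.000
pred [241. 128.] [319. 314.]
det [  0. 197.  18. 264.] 0.71
det [240. 127. 323. 312.] 0.61
```

Emit:
drive_tool:
  commands:
    - [0,0,25,-0.02]
    - [0,0,27,0]
    - [0,0,18,0]
    - [0,0,12,0]
    - [0,0,0,0]
    - [0,0,0,0]

```text
time: 32.58
position: [0.428, -0.0701, 0.0327]
ee_rot: [-0.001, -0.001, 1.0, -0.0]
wrist_force: [-0.3, -0.6, 0.8]
grip_width: 0.0734
grasp_force: 0.0
```

Emit:
drive_tool:
  commands:
    - [0,0,0,0]
    - [0,0,0,0]
    - [0,0,0,0]
    - [0,0,0,0]
    - [0,0,0,0]
  fingers: 1

```text
time: 33.0
position: [0.4285, -0.0705, 0.0332]
ee_rot: [0.0, -0.001, 1.0, -0.0]
wrist_force: [0.2, 0.2, 6.2]
grip_width: 0.0475
grasp_force: 30.0
```

Emit:
drive_tool:
  commands:
    - [0,0,-20,0]
    - [0,0,-35,0]
    - [0,0,-35,0]
    - [0,0,-27,0]
    - [0,0,0,0]
    - [0,0,0,0]

```text
time: 33.5
position: [0.4288, -0.0709, 0.1506]
ee_rot: [0.001, -0.0, 1.0, -0.001]
wrist_force: [-0.7, -0.4, -4.7]
grip_width: 0.0478
grasp_force: 30.0
```

```bash
python3 - <<'E'
from h import *
p,psi=st()
rows(p,psi,[.590,-.096,.15],.029,15)
E
```

```text
t33.50 pos [ 0.4288 -0.0709  0.1506] psi(tool y) 1.572 q [ 0.76  0.39 -0.9   2.09  0.41  0.84  1.19] F [-0.74 -0.38 -4.68] w 0.0478 g 30.0 tilt 0.003
[[-11.0, -2.0, 0.0, 0.103], [-11.0, -1.0, 0.0, 0.103], [-11.0, 1.0, 0.0, 0.103], [-11.0, 2.0, 0.0, 0.103], [-11.0, 3.0, 0.0, 0.103], [-10.0, 4.0, 0.0, 0.103], [-10.0, 5.0, 0.0, 0.103], [-9.0, 6.0, 0.0, 0.103], [-9.0, 7.0, 0.0, 0.103], [-8.0, 8.0, 0.0, 0.103]]
[[-7.0, 8.0, 0.0, 0.103], [-6.0, 9.0, 0.0, 0.103], [-5.0, 10.0, 0.0, 0.103], [-4.0, 10.0, 0.0, 0.103], [-3.0, 10.0, 0.0, 0.103]]
```

Emit:
drive_tool:
  commands:
    - [-11,-2,0,0.103]
    - [-11,-1,0,0.103]
    - [-11,1,0,0.103]
    - [-11,2,0,0.103]
    - [-11,3,0,0.103]
    - [-10,4,0,0.103]
    - [-10,5,0,0.103]
    - [-9,6,0,0.103]
    - [-9,7,0,0.103]
    - [-8,8,0,0.103]

```text
time: 34.33
position: [0.5374, -0.0869, 0.1473]
ee_rot: [-0.002, 0.494, 0.87, -0.001]
wrist_force: [0.5, 0.1, -2.7]
grip_width: 0.0481
grasp_force: 30.0
```

Emit:
drive_tool:
  commands:
    - [-7,8,0,0.103]
    - [-6,9,0,0.103]
    - [-5,10,0,0.103]
    - [-4,10,0,0.103]
    - [-3,10,0,0.103]
    - [0,0,0,0]
    - [0,0,0,0]
    - [0,0,0,0]

```text
time: 35.0
position: [0.5902, -0.0946, 0.1482]
ee_rot: [-0.001, 0.696, 0.718, -0.001]
wrist_force: [0.3, -0.5, -2.5]
grip_width: 0.0482
grasp_force: 30.0
```

```bash
python3 - <<'E'
from h import *
p,psi=st()
E
```

```text
t35.00 pos [ 0.5902 -0.0946  0.1482] psi(tool y) 0.031 q [ 0.37  0.53 -0.43  1.73  0.26  0.94 -0.13] F [ 0.25 -0.47 -2.5 ] w 0.0482 g 30.0 tilt 0.003
```

Emit:
drive_tool:
  commands:
    - [0,0,25,0]
    - [0,0,30,0]
    - [0,0,25,0]
    - [0,0,14,0]
    - [0,0,6,0]
    - [0,0,0,0]
    - [0,0,0,0]

```text
time: 35.58
position: [0.5913, -0.0947, 0.0498]
ee_rot: [-0.0, 0.697, 0.717, -0.0]
wrist_force: [-0.1, -0.3, -3.5]
grip_width: 0.0477
grasp_force: 30.0
```

Emit:
drive_tool:
  commands:
    - [0,0,0,0]
    - [0,0,0,0]
    - [0,0,0,0]
    - [0,0,0,0]
  fingers: 0.2

```text
time: 35.92
position: [0.5921, -0.0948, 0.0504]
ee_rot: [0.001, 0.697, 0.717, 0.0]
wrist_force: [-0.2, 0.1, 0.2]
grip_width: 0.0699
grasp_force: 0.0
```

Emit:
drive_tool:
  commands:
    - [0,0,-30,0]
    - [0,0,-40,0]
    - [0,0,-25,0]
    - [0,28,0,0]
    - [0,28,0,0]
    - [0,28,0,0]
    - [0,28,0,0]
    - [0,0,0,0]
    - [0,0,0,0]
    - [0,0,0,0]

```text
time: 36.75
position: [0.7029, -0.0915, 0.1445]
ee_rot: [-0.0, 0.697, 0.717, -0.0]
wrist_force: [-0.9, -0.1, 0.3]
grip_width: 0.0732
grasp_force: 0.0
```

```bash
python3 chk.py .703 -.092 1.6 .062
```

```text
t36.75 pos [ 0.7029 -0.0915  0.1445] psi(tool y) 0.028 q [ 0.29  0.69 -0.4   1.43  0.29  1.08 -0.13] F [-0.86 -0.08  0.29] w 0.0732 g 0.0 tilt 0.001
pred [246. 129.] [318. 302.]
det [104. 134. 187. 266.] 0.95
det [249. 124. 323. 281.] 0.74
```

Emit:
drive_tool:
  commands:
    - [0,0,25,0]
    - [0,0,30,0]
    - [0,0,28,0]
    - [0,0,14,0]
    - [0,0,0,0]
    - [0,0,0,0]

```text
time: 37.35
position: [0.7031, -0.0917, 0.048]
ee_rot: [-0.0, 0.697, 0.717, -0.0]
wrist_force: [0.4, -0.8, 1.8]
grip_width: 0.0732
grasp_force: 0.0
```

Emit:
drive_tool:
  commands:
    - [0,0,0,0]
    - [0,0,0,0]
    - [0,0,0,0]
    - [0,0,0,0]
    - [0,0,0,0]
  fingers: 1

```text
time: 37.77
position: [0.7039, -0.0917, 0.0487]
ee_rot: [0.0, 0.697, 0.717, 0.0]
wrist_force: [-1.4, -0.4, 6.3]
grip_width: 0.0478
grasp_force: 30.0
```

Emit:
drive_tool:
  commands:
    - [0,0,-20,0]
    - [0,0,-35,0]
    - [0,0,-40,0]
    - [0,0,-15,0]
    - [0,0,0,0]
    - [0,0,0,0]

```text
time: 38.27
position: [0.7036, -0.0917, 0.1581]
ee_rot: [0.001, 0.697, 0.717, 0.0]
wrist_force: [-0.1, -0.6, -3.4]
grip_width: 0.0479
grasp_force: 30.0
```

```bash
python3 - <<'E'
from h import *
p,psi=st()
rows(p,psi,[.43,-.07,.14],-1.571,15)
E
```

```text
t38.27 pos [ 0.7036 -0.0917  0.1581] psi(tool y) 0.028 q [ 0.29  0.68 -0.4   1.42  0.28  1.1  -0.13] F [-0.15 -0.56 -3.41] w 0.0479 g 30.0 tilt 0.001
[[2.0, -18.0, 1.0, 0.107], [0.0, -18.0, 1.0, 0.107], [-2.0, -18.0, 1.0, 0.107], [-4.0, -18.0, 1.0, 0.107], [-6.0, -17.0, 1.0, 0.107], [-8.0, -17.0, 1.0, 0.107], [-9.0, -16.0, 1.0, 0.107], [-11.0, -15.0, 1.0, 0.107], [-12.0, -13.0, 1.0, 0.107], [-14.0, -12.0, 1.0, 0.107]]
[[-15.0, -11.0, 1.0, 0.107], [-16.0, -9.0, 1.0, 0.107], [-17.0, -7.0, 1.0, 0.107], [-18.0, -5.0, 1.0, 0.107], [-18.0, -3.0, 1.0, 0.107]]
```

Emit:
drive_tool:
  commands:
    - [2,-18,1,0.107]
    - [0,-18,1,0.107]
    - [-2,-18,1,0.107]
    - [-4,-18,1,0.107]
    - [-6,-17,1,0.107]
    - [-8,-17,1,0.107]
    - [-9,-16,1,0.107]
    - [-11,-15,1,0.107]
    - [-12,-13,1,0.107]
    - [-14,-12,1,0.107]

```text
time: 39.1
position: [0.5189, -0.0773, 0.1455]
ee_rot: [-0.001, 0.966, 0.259, -0.002]
wrist_force: [0.1, 0.5, -2.6]
grip_width: 0.0478
grasp_force: 30.0
```

Emit:
drive_tool:
  commands:
    - [-15,-11,1,0.107]
    - [-16,-9,1,0.107]
    - [-17,-7,1,0.107]
    - [-18,-5,1,0.107]
    - [-18,-3,1,0.107]
    - [0,0,0,0]
    - [0,0,0,0]
    - [0,0,0,0]

```text
time: 39.77
position: [0.4294, -0.07, 0.1419]
ee_rot: [0.0, 1.0, -0.002, -0.001]
wrist_force: [0.9, 0.6, -2.5]
grip_width: 0.0475
grasp_force: 30.0
```

```bash
python3 - <<'E'
from h import *
st()
E
```

```text
t39.77 pos [ 0.4294 -0.07    0.1419] psi(tool y) -1.575 q [ 0.1   0.27 -0.07  2.14  0.03  0.73 -1.57] F [ 0.89  0.58 -2.45] w 0.0475 g 30.0 tilt 0.001
```

Emit:
drive_tool:
  commands:
    - [0,0,25,0]
    - [0,0,32,0]
    - [0,0,27,0]
    - [0,0,15,0]
    - [0,0,6,0]
    - [0,0,0,0]
    - [0,0,0,0]

```text
time: 40.35
position: [0.4301, -0.07, 0.0378]
ee_rot: [-0.0, 1.0, -0.003, -0.0]
wrist_force: [-0.2, -0.4, -2.8]
grip_width: 0.0477
grasp_force: 30.0
```

Emit:
drive_tool:
  commands:
    - [0,0,0,0]
    - [0,0,0,0]
    - [0,0,0,0]
    - [0,0,0,0]
  fingers: 0.2

```text
time: 40.68
position: [0.4302, -0.07, 0.0385]
ee_rot: [0.0, 1.0, -0.003, 0.001]
wrist_force: [-0.1, 0.2, 0.3]
grip_width: 0.0699
grasp_force: 0.0
```

Emit:
drive_tool:
  commands:
    - [0,0,-30,0]
    - [0,0,-40,0]
    - [0,0,-10,-0.12]
    - [0,0,0,-0.12]
    - [0,0,0,-0.12]
    - [0,0,0,-0.12]
    - [0,0,0,-0.12]
    - [0,0,0,-0.12]
    - [0,0,0,-0.12]
    - [0,0,0,-0.12]

```text
time: 41.52
position: [0.4297, -0.0701, 0.1182]
ee_rot: [0.0, 0.887, 0.462, 0.0]
wrist_force: [0.5, -0.6, 0.1]
grip_width: 0.0735
grasp_force: 0.0
```

Emit:
drive_tool:
  commands:
    - [0,0,0,-0.12]
    - [0,0,0,-0.12]
    - [0,0,0,-0.12]
    - [0,0,0,-0.12]
    - [0,0,0,-0.12]
    - [0,0,0,-0.12]
    - [0,0,0,-0.12]
    - [0,0,0,-0.12]
    - [0,0,0,-0.12]
    - [0,0,0,-0.12]

```text
time: 42.35
position: [0.4297, -0.0701, 0.1182]
ee_rot: [0.0, 0.472, 0.882, -0.0]
wrist_force: [0.2, 0.5, 0.1]
grip_width: 0.0737
grasp_force: 0.0
```

Emit:
drive_tool:
  commands:
    - [0,0,0,-0.12]
    - [0,0,0,-0.12]
    - [0,0,0,-0.12]
    - [0,0,0,-0.12]
    - [0,0,0,-0.12]
    - [0,0,0,-0.12]
    - [0,0,0,-0.12]
    - [0,0,0,-0.12]
    - [0,0,0,-0.02]
    - [0,0,0,0]

```text
time: 43.18
position: [0.4295, -0.0702, 0.1179]
ee_rot: [0.0, 0.005, 1.0, -0.0]
wrist_force: [0.5, -0.2, -0.4]
grip_width: 0.0732
grasp_force: 0.0
```

```bash
python3 chk.py .430 -.07 0 .048
```

```text
t43.18 pos [ 0.4295 -0.0702  0.1179] psi(tool y) 1.561 q [ 0.7   0.44 -0.84  2.12  0.47  0.77  1.12] F [ 0.5  -0.18 -0.38] w 0.0732 g 0.0 tilt 0.000
pred [245. 128.] [321. 310.]
det [ 0.  1. 99. 97.] 0.97
det [  2. 197.  20. 264.] 0.82
det [246. 130. 325. 312.] 0.75
```

Emit:
drive_tool:
  commands:
    - [0,0,25,0]
    - [0,0,28,0]
    - [0,0,18,0]
    - [0,0,13,0]
    - [0,0,0,0]
    - [0,0,0,0]

```text
time: 43.78
position: [0.4293, -0.0697, 0.0336]
ee_rot: [-0.001, 0.004, 1.0, -0.0]
wrist_force: [0.7, -0.0, 0.0]
grip_width: 0.0733
grasp_force: 0.0
```

Emit:
drive_tool:
  commands:
    - [0,0,0,0]
    - [0,0,0,0]
    - [0,0,0,0]
    - [0,0,0,0]
    - [0,0,0,0]
  fingers: 1

```text
time: 44.2
position: [0.4299, -0.0701, 0.0342]
ee_rot: [0.0, 0.004, 1.0, -0.0]
wrist_force: [-0.3, -0.7, 6.0]
grip_width: 0.0478
grasp_force: 30.0
```

Emit:
drive_tool:
  commands:
    - [0,0,-20,0]
    - [0,0,-35,0]
    - [0,0,-35,0]
    - [0,0,-30,0]
    - [0,0,0,0]
    - [0,0,0,0]

```text
time: 44.7
position: [0.4302, -0.0705, 0.1548]
ee_rot: [0.001, 0.005, 1.0, -0.001]
wrist_force: [-1.0, -0.3, -3.6]
grip_width: 0.0478
grasp_force: 30.0
```

```bash
python3 - <<'E'
from h import *
p,psi=st()
rows(p,psi,[.702,-.092,.155],.029,15)
E
```

```text
t44.70 pos [ 0.4302 -0.0705  0.1548] psi(tool y) 1.562 q [ 0.76  0.38 -0.89  2.08  0.4   0.85  1.19] F [-1.03 -0.31 -3.56] w 0.0478 g 30.0 tilt 0.003
[[-18.0, -1.0, -0.0, 0.102], [-18.0, 1.0, -0.0, 0.102], [-18.0, 2.0, -0.0, 0.102], [-18.0, 4.0, -0.0, 0.102], [-17.0, 6.0, -0.0, 0.102], [-16.0, 8.0, -0.0, 0.102], [-16.0, 9.0, -0.0, 0.102], [-15.0, 11.0, -0.0, 0.102], [-13.0, 12.0, -0.0, 0.102], [-12.0, 14.0, -0.0, 0.102]]
[[-11.0, 15.0, -0.0, 0.102], [-9.0, 16.0, -0.0, 0.102], [-7.0, 17.0, -0.0, 0.102], [-6.0, 17.0, -0.0, 0.102], [-4.0, 18.0, -0.0, 0.102]]
```

Emit:
drive_tool:
  commands:
    - [-18,-1,0,0.102]
    - [-18,1,0,0.102]
    - [-18,2,0,0.102]
    - [-18,4,0,0.102]
    - [-17,6,0,0.102]
    - [-16,8,0,0.102]
    - [-16,9,0,0.102]
    - [-15,11,0,0.102]
    - [-13,12,0,0.102]
    - [-12,14,0,0.102]

```text
time: 45.53
position: [0.61, -0.0845, 0.151]
ee_rot: [-0.002, 0.494, 0.87, -0.001]
wrist_force: [-0.5, 0.3, -3.1]
grip_width: 0.0478
grasp_force: 30.0
```

Emit:
drive_tool:
  commands:
    - [-11,15,0,0.102]
    - [-9,16,0,0.102]
    - [-7,17,0,0.102]
    - [-6,17,0,0.102]
    - [-4,18,0,0.102]
    - [0,0,0,0]
    - [0,0,0,0]
    - [0,0,0,0]

```text
time: 46.2
position: [0.7006, -0.0913, 0.1516]
ee_rot: [-0.001, 0.695, 0.719, -0.001]
wrist_force: [0.0, -0.3, -3.6]
grip_width: 0.0479
grasp_force: 30.0
```

```bash
python3 - <<'E'
from h import *
p,psi=st()
E
```

```text
t46.20 pos [ 0.7006 -0.0913  0.1516] psi(tool y) 0.035 q [ 0.28  0.68 -0.39  1.43  0.27  1.09 -0.12] F [ 0.02 -0.34 -3.59] w 0.0479 g 30.0 tilt 0.004
```

Emit:
drive_tool:
  commands:
    - [0,0,25,0]
    - [0,0,30,0]
    - [0,0,26,0]
    - [0,0,15,0]
    - [0,0,6,0]
    - [0,0,0,0]
    - [0,0,0,0]

```text
time: 46.78
position: [0.7017, -0.0916, 0.052]
ee_rot: [-0.0, 0.695, 0.719, -0.0]
wrist_force: [0.9, 0.2, -3.1]
grip_width: 0.0479
grasp_force: 30.0
```

Emit:
drive_tool:
  commands:
    - [0,0,0,0]
    - [0,0,0,0]
    - [0,0,0,0]
    - [0,0,0,0]
  fingers: 0.2

```text
time: 47.12
position: [0.7026, -0.0915, 0.0526]
ee_rot: [0.001, 0.695, 0.719, 0.0]
wrist_force: [0.5, 0.2, -0.4]
grip_width: 0.0696
grasp_force: 0.0
```

Emit:
drive_tool:
  commands:
    - [0,0,-20,0]
    - [0,0,-40,0]
    - [0,0,-40,0]
    - [0,0,-40,0]
    - [0,0,-40,0]
    - [0,0,-40,0]
    - [0,0,-20,0]
    - [0,0,0,0]
    - [0,0,0,0]

```text
time: 47.87
position: [0.7027, -0.0913, 0.2937]
ee_rot: [0.001, 0.695, 0.719, 0.001]
wrist_force: [-0.9, -0.0, -0.6]
grip_width: 0.0731
grasp_force: 0.0
```

```bash
python3 - <<'E'
from h import *
p,psi=st()
rows(p,psi,[.6425,.1115,.292],.029,8)
E
```

```text
t47.87 pos [ 0.7027 -0.0913  0.2937] psi(tool y) 0.033 q [ 0.28  0.58 -0.4   1.25  0.22  1.35 -0.08] F [-0.86 -0.01 -0.63] w 0.0731 g 0.0 tilt 0.004
[[26.0, -7.0, 0.0, 0.001], [26.0, -7.0, 0.0, 0.001], [26.0, -7.0, 0.0, 0.001], [26.0, -7.0, 0.0, 0.001], [26.0, -7.0, 0.0, 0.001], [26.0, -7.0, 0.0, 0.001], [26.0, -7.0, 0.0, 0.001], [26.0, -7.0, 0.0, 0.001]]
```

Emit:
drive_tool:
  commands:
    - [26,-7,0,0]
    - [26,-7,0,0]
    - [26,-7,0,0]
    - [26,-7,0,0]
    - [25,-7,0,0]
    - [25,-6,0,0]
    - [25,-6,0,0]
    - [25,-6,0,0]
    - [0,0,0,0]
    - [0,0,0,0]
  fingers: 1

```text
time: 48.7
position: [0.6411, 0.1125, 0.2902]
ee_rot: [-0.001, 0.694, 0.72, -0.001]
wrist_force: [0.7, -0.1, -0.7]
grip_width: 0.0114
grasp_force: 0.0
```

```bash
python3 - <<'E'
from h import *
snapshot("wrist");p,psi=st();C=cam("wrist")
for d in find_in("cap_top","wrist"):
    r=d["rect"];print(w("wrist",(r[0]+r[2]/2,r[1]+r[3]/2),.205,C),d["score"])
im=snapshot("top")[:,:,::-1]
cv2.imwrite("pics/t6.png",cv2.resize(im[90:300,200:480],(560,420)))
E
```

```text
t48.75 pos [0.6418 0.1106 0.2903] psi(tool y) 0.034 q [ 0.03  0.5  -0.45  1.41  0.22  1.29 -0.4 ] F [ 0.32 -1.07 -0.44] w 0.0074 g 0.0 tilt 0.002
```

View pics/t6.png

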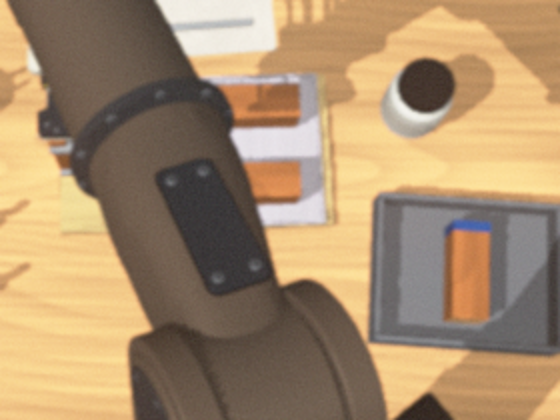

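The tray blanks at (270,105) and (275,182) now show plain ends on the far side, so the blue ends face the can. The dry one is still in the crate. Press again.

Emit:
drive_tool:
  commands:
    - [0,0,20,0]
    - [0,0,20,0]
    - [0,0,15,0]
    - [0,0,3,0]
    - [0,0,2,0]
    - [0,0,2,0]
    - [0,0,2,0]
    - [0,0,2,0]
    - [0,0,1,0]
    - [0,0,0,0]

```text
time: 49.68
position: [0.643, 0.1101, 0.2256]
ee_rot: [0.001, 0.696, 0.718, 0.0]
wrist_force: [0.4, -3.0, 6.0]
grip_width: 0.0009
grasp_force: 2.8
```

Emit:
drive_tool:
  commands:
    - [0,0,1,0]
    - [0,0,0,0]

```text
time: 49.85
position: [0.643, 0.1102, 0.2247]
ee_rot: [0.001, 0.696, 0.718, 0.0]
wrist_force: [-0.9, -3.0, 5.5]
grip_width: 0.0006
grasp_force: 3.2
```

Emit:
drive_tool:
  commands:
    - [0,0,1,0]
    - [0,0,1,0]
    - [0,0,0,0]

```text
time: 50.1
position: [0.6431, 0.1102, 0.2242]
ee_rot: [0.001, 0.696, 0.718, 0.001]
wrist_force: [-3.8, -4.0, 16.0]
grip_width: 0.0004
grasp_force: 7.7
```

Emit:
drive_tool:
  commands:
    - [0,0,1,0]
    - [0,0,0,0]
    - [0,0,0,0]

```text
time: 50.35
position: [0.6432, 0.1102, 0.2241]
ee_rot: [0.002, 0.696, 0.718, 0.001]
wrist_force: [-7.1, -6.0, 22.1]
grip_width: 0.0006
grasp_force: 10.9
```

Bottomed again. Retract and go above the back blank.

Emit:
drive_tool:
  commands:
    - [0,0,0,0]
    - [0,0,-4,0]
    - [0,0,-12,0]
    - [0,0,-30,0]
    - [0,0,-25,0]
    - [0,0,0,0]
    - [0,0,0,0]

```text
time: 50.93
position: [0.6431, 0.1116, 0.2939]
ee_rot: [0.001, 0.695, 0.719, 0.002]
wrist_force: [-0.1, -0.1, -0.2]
grip_width: 0.0003
grasp_force: 0.0
```

Emit:
drive_tool:
  commands:
    - [-25,7,0,0]
    - [-25,7,0,0]
    - [-25,7,0,0]
    - [-25,7,0,0]
    - [-26,6,0,0]
    - [-26,6,0,0]
    - [-26,6,0,0]
    - [-25,6,0,0]
    - [0,0,0,0]
  fingers: 0.2

```text
time: 51.68
position: [0.7012, -0.0981, 0.2899]
ee_rot: [0.001, 0.698, 0.716, -0.002]
wrist_force: [-0.4, -0.8, -1.3]
grip_width: 0.0558
grasp_force: 0.0
```

Emit:
drive_tool:
  commands:
    - [0,0,30,0]
    - [0,0,38,0]
    - [0,0,38,0]
    - [0,0,34,0]
    - [0,0,0,0]
    - [0,0,0,0]
    - [0,0,0,0]

```text
time: 52.27
position: [0.702, -0.0901, 0.1535]
ee_rot: [0.001, 0.695, 0.719, 0.001]
wrist_force: [0.6, 0.3, 0.5]
grip_width: 0.0734
grasp_force: 0.0
```

```bash
python3 chk.py .7027 -.092 1.6 .062
```

```text
t52.27 pos [ 0.702  -0.0901  0.1535] psi(tool y) 0.033 q [ 0.28  0.68 -0.39  1.43  0.27  1.08 -0.12] F [0.56 0.34 0.47] w 0.0734 g 0.0 tilt 0.002
pred [247. 130.] [316. 297.]
det [107. 129. 192. 269.] 0.91
det [249. 131. 320. 281.] 0.86
```

Emit:
drive_tool:
  commands:
    - [0,0,30,0]
    - [0,0,32,0]
    - [0,0,28,0]
    - [0,0,15,0]
    - [0,0,0,0]
    - [0,0,0,0]

```text
time: 52.87
position: [0.7018, -0.0904, 0.048]
ee_rot: [0.0, 0.695, 0.719, 0.0]
wrist_force: [-0.7, -0.6, -0.1]
grip_width: 0.0737
grasp_force: 0.0
```

Emit:
drive_tool:
  commands:
    - [0,0,0,0]
    - [0,0,0,0]
    - [0,0,0,0]
    - [0,0,0,0]
    - [0,0,0,0]
  fingers: 1

```text
time: 53.28
position: [0.7017, -0.0906, 0.0478]
ee_rot: [0.001, 0.695, 0.719, 0.001]
wrist_force: [0.7, 0.1, 4.6]
grip_width: 0.0475
grasp_force: 30.0
```

Emit:
drive_tool:
  commands:
    - [0,0,-20,0]
    - [0,0,-35,0]
    - [0,0,-40,0]
    - [0,0,-25,0]
    - [0,0,0,0]
    - [0,0,0,0]

```text
time: 53.78
position: [0.7017, -0.0906, 0.1683]
ee_rot: [0.001, 0.695, 0.719, 0.001]
wrist_force: [0.7, 1.2, -4.4]
grip_width: 0.0478
grasp_force: 30.0
```

```bash
python3 - <<'E'
from h import *
p,psi=st()
rows(p,psi,[.45,-.05,.17],1.629,15)
rows(np.array([.45,-.05,.17]),1.629,[.4855,.4362,.16],1.629,14)
print(w("top",np.array((155,118))/1.9+[80,90],.05))
E
```

```text
t53.78 pos [ 0.7017 -0.0906  0.1683] psi(tool y) 0.033 q [ 0.28  0.67 -0.39  1.41  0.27  1.11 -0.12] F [ 0.75  1.18 -4.45] w 0.0478 g 30.0 tilt 0.003
[[3.0, -17.0, -0.0, -0.106], [5.0, -16.0, -0.0, -0.106], [7.0, -16.0, -0.0, -0.106], [8.0, -15.0, -0.0, -0.106], [10.0, -14.0, -0.0, -0.106], [11.0, -13.0, -0.0, -0.106], [13.0, -11.0, -0.0, -0.106], [14.0, -10.0, -0.0, -0.106], [15.0, -9.0, -0.0, -0.106], [16.0, -7.0, -0.0, -0.106]]
[[16.0, -5.0, -0.0, -0.106], [17.0, -4.0, -0.0, -0.106], [17.0, -2.0, -0.0, -0.106], [17.0, 0.0, -0.0, -0.106], [17.0, 2.0, -0.0, -0.106]]
[[-5.0, 35.0, 1.0, -0.0], [-5.0, 35.0, 1.0, -0.0], [-5.0, 35.0, 1.0, -0.0], [-5.0, 35.0, 1.0, -0.0], [-5.0, 35.0, 1.0, -0.0], [-5.0, 35.0, 1.0, -0.0], [-5.0, 35.0, 1.0, -0.0], [-5.0, 35.0, 1.0, -0.0], [-5.0, 35.0, 1.0, -0.0], [-5.0, 35.0, 1.0, -0.0]]
[[-5.0, 35.0, 1.0, -0.0], [-5.0, 35.0, 1.0, -0.0], [-5.0, 35.0, 1.0, -0.0], [-5.0, 35.0, 1.0, -0.0]]
[0.66914837 0.34934094]
```

Emit:
drive_tool:
  commands:
    - [3,-17,0,-0.106]
    - [5,-16,0,-0.106]
    - [7,-16,0,-0.106]
    - [8,-15,0,-0.106]
    - [10,-14,0,-0.106]
    - [11,-13,0,-0.106]
    - [13,-11,0,-0.106]
    - [14,-10,0,-0.106]
    - [15,-9,0,-0.106]
    - [16,-7,0,-0.106]

```text
time: 54.62
position: [0.529, -0.063, 0.1648]
ee_rot: [-0.002, 0.234, 0.972, -0.0]
wrist_force: [0.5, 0.1, -2.4]
grip_width: 0.0476
grasp_force: 30.0
```

Emit:
drive_tool:
  commands:
    - [16,-5,0,-0.106]
    - [17,-4,0,-0.106]
    - [17,-2,0,-0.106]
    - [17,0,0,-0.106]
    - [17,2,0,-0.106]
    - [0,0,0,0]
    - [0,0,0,0]

```text
time: 55.2
position: [0.4452, -0.0498, 0.1655]
ee_rot: [-0.001, -0.026, 1.0, 0.0]
wrist_force: [1.5, -0.2, -2.0]
grip_width: 0.0477
grasp_force: 30.0
```

Emit:
drive_tool:
  commands:
    - [-5,35,1,0]
    - [-5,35,1,0]
    - [-5,35,1,0]
    - [-5,35,1,0]
    - [-5,35,1,0]
    - [-5,35,1,0]
    - [-5,35,1,0]

```text
time: 55.78
position: [0.4694, 0.1987, 0.1587]
ee_rot: [-0.001, -0.025, 1.0, -0.0]
wrist_force: [1.5, -0.8, -3.4]
grip_width: 0.0476
grasp_force: 30.0
```

Emit:
drive_tool:
  commands:
    - [-5,35,1,0]
    - [-5,35,1,0]
    - [-5,35,1,0]
    - [-5,35,1,0]
    - [-5,35,1,0]
    - [-5,35,1,0]
    - [-5,35,1,0]
    - [0,0,0,0]
    - [0,0,0,0]
    - [0,0,0,0]

```text
time: 56.62
position: [0.4913, 0.4431, 0.1511]
ee_rot: [-0.001, -0.026, 1.0, -0.001]
wrist_force: [-0.6, -0.9, -3.1]
grip_width: 0.0479
grasp_force: 30.0
```

```bash
python3 - <<'E'
from h import *
p,psi=st()
rows(p,psi,[.4855,.4362,.14],1.629,2)
im=snapshot("wrist")[:,:,::-1].copy();C=cam("wrist")
for z in(.012,):cv2.polylines(im,[pix("wrist",rect(.4884,.3863,.058,.17,.25,z),C).astype(int)],True,(0,255,0),1)
cv2.imwrite("pics/w7.png",im)
E
```

```text
t56.62 pos [0.4913 0.4431 0.1511] psi(tool y) 1.622 q [-0.34  0.71 -0.78  1.54  0.54  1.12  0.38] F [-0.56 -0.93 -3.08] w 0.0479 g 30.0 tilt 0.002
[[3.0, -3.0, 6.0, -0.003], [3.0, -3.0, 6.0, -0.003]]
```

View pics/w7.png

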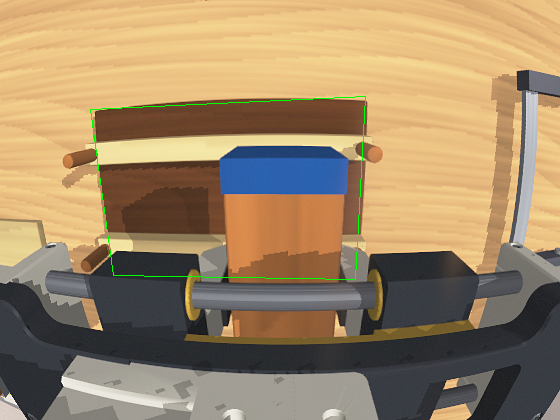

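The wrist view shows the rack matching its outline, with the held blank at (285,230) inside the right-hand pegs at (372,153).

Emit:
drive_tool:
  commands:
    - [3,-4,10,0]
    - [3,-3,15,0]
    - [0,0,20,0]
    - [0,0,20,0]
    - [0,0,12,0]
    - [0,0,6,0]
    - [0,0,0,0]
    - [0,0,0,0]

```text
time: 57.33
position: [0.486, 0.4361, 0.0701]
ee_rot: [0.0, -0.026, 1.0, 0.0]
wrist_force: [0.3, 0.8, -3.1]
grip_width: 0.0478
grasp_force: 30.0
```

Emit:
drive_tool:
  commands:
    - [0,0,0,0]
    - [0,0,0,0]
    - [0,0,0,0]
    - [0,0,0,0]
  fingers: 0.3

```text
time: 57.67
position: [0.4861, 0.4367, 0.0707]
ee_rot: [0.001, -0.026, 1.0, 0.001]
wrist_force: [0.4, 0.5, 0.4]
grip_width: 0.0636
grasp_force: 0.0
```

Emit:
drive_tool:
  commands:
    - [0,0,-20,0]
    - [0,0,-35,0]
    - [0,0,-35,0]
    - [0,0,-15,0]
    - [0,0,0,0]
    - [0,0,0,0]

```text
time: 58.17
position: [0.4861, 0.4368, 0.1761]
ee_rot: [0.001, -0.026, 1.0, 0.001]
wrist_force: [-0.6, 0.5, -1.1]
grip_width: 0.0642
grasp_force: 0.0
```

```bash
python3 - <<'E'
from h import *
p,psi=st()
rows(p,psi,[.45,-.05,.16],1.5,14)
rows(np.array([.45,-.05,.16]),1.5,[.591,-.096,.15],.029,13)
E
```

```text
t58.17 pos [0.4861 0.4368 0.1761] psi(tool y) 1.623 q [-0.33  0.68 -0.8   1.54  0.52  1.15  0.39] F [-0.55  0.51 -1.1 ] w 0.0642 g 0.0 tilt 0.003
[[4.0, -35.0, 1.0, 0.009], [4.0, -35.0, 1.0, 0.009], [4.0, -35.0, 1.0, 0.009], [3.0, -35.0, 1.0, 0.009], [3.0, -35.0, 1.0, 0.009], [3.0, -35.0, 1.0, 0.009], [3.0, -35.0, 1.0, 0.009], [2.0, -35.0, 1.0, 0.009], [2.0, -35.0, 1.0, 0.009], [2.0, -35.0, 1.0, 0.009]]
[[1.0, -35.0, 1.0, 0.009], [1.0, -35.0, 1.0, 0.009], [1.0, -35.0, 1.0, 0.009], [0.0, -35.0, 1.0, 0.009]]
[[-11.0, -3.0, 1.0, 0.113], [-11.0, -1.0, 1.0, 0.113], [-11.0, -0.0, 1.0, 0.113], [-11.0, 1.0, 1.0, 0.113], [-11.0, 2.0, 1.0, 0.113], [-11.0, 4.0, 1.0, 0.113], [-10.0, 5.0, 1.0, 0.113], [-10.0, 6.0, 1.0, 0.113], [-9.0, 7.0, 1.0, 0.113], [-8.0, 8.0, 1.0, 0.113]]
[[-7.0, 9.0, 1.0, 0.113], [-6.0, 10.0, 1.0, 0.113], [-5.0, 10.0, 1.0, 0.113]]
```

Emit:
drive_tool:
  commands:
    - [4,-35,1,0.009]
    - [4,-35,1,0.009]
    - [4,-35,1,0.009]
    - [3,-35,1,0.009]
    - [3,-35,1,0.009]
    - [3,-35,1,0.009]
    - [3,-35,1,0.009]
    - [2,-35,1,0.009]
    - [2,-35,1,0.009]
    - [2,-35,1,0.009]
  fingers: 0.2

```text
time: 59.0
position: [0.4587, 0.0837, 0.1636]
ee_rot: [-0.001, 0.019, 1.0, -0.0]
wrist_force: [0.5, -0.0, 0.6]
grip_width: 0.0735
grasp_force: 0.0
```

Emit:
drive_tool:
  commands:
    - [1,-35,1,0.009]
    - [1,-35,1,0.009]
    - [1,-35,1,0.009]
    - [0,-35,1,0.009]
    - [0,0,0,0]

```text
time: 59.42
position: [0.4476, -0.0615, 0.1589]
ee_rot: [-0.002, 0.042, 0.999, -0.002]
wrist_force: [-0.2, -0.6, -0.1]
grip_width: 0.0733
grasp_force: 0.0
```

Emit:
drive_tool:
  commands:
    - [-11,-3,1,0.113]
    - [-11,-1,1,0.113]
    - [-11,0,1,0.113]
    - [-11,1,1,0.113]
    - [-11,2,1,0.113]
    - [-11,4,1,0.113]
    - [-10,5,1,0.113]
    - [-10,6,1,0.113]
    - [-9,7,1,0.113]
    - [-8,8,1,0.113]

```text
time: 60.25
position: [0.5569, -0.0885, 0.1494]
ee_rot: [-0.001, 0.569, 0.823, -0.001]
wrist_force: [0.0, 0.2, -0.1]
grip_width: 0.0735
grasp_force: 0.0
```

Emit:
drive_tool:
  commands:
    - [-7,9,1,0.113]
    - [-6,10,1,0.113]
    - [-5,10,1,0.113]
    - [0,0,0,0]
    - [0,0,0,0]
    - [0,0,0,0]

```text
time: 60.75
position: [0.5888, -0.0981, 0.1469]
ee_rot: [-0.001, 0.696, 0.718, -0.001]
wrist_force: [-0.4, 0.4, -0.2]
grip_width: 0.0731
grasp_force: 0.0
```

```bash
python3 chk.py .592 -.095 1.6 .062
```

```text
t60.75 pos [ 0.5888 -0.0981  0.1469] psi(tool y) 0.032 q [ 0.36  0.53 -0.41  1.73  0.25  0.93 -0.12] F [-0.39  0.35 -0.23] w 0.0731 g 0.0 tilt 0.002
pred [251. 124.] [323. 297.]
det [253. 124. 325. 282.] 0.69
```

Emit:
drive_tool:
  commands:
    - [2,3,25,0]
    - [0,0,32,0]
    - [0,0,28,0]
    - [0,0,14,0]
    - [0,0,0,0]
    - [0,0,0,0]

```text
time: 61.35
position: [0.592, -0.0963, 0.0485]
ee_rot: [-0.001, 0.697, 0.717, -0.0]
wrist_force: [-0.0, -0.2, -0.1]
grip_width: 0.0738
grasp_force: 0.0
```

Emit:
drive_tool:
  commands:
    - [0,0,0,0]
    - [0,0,0,0]
    - [0,0,0,0]
    - [0,0,0,0]
    - [0,0,0,0]
  fingers: 1

```text
time: 61.77
position: [0.5929, -0.0966, 0.0496]
ee_rot: [0.0, 0.697, 0.717, 0.0]
wrist_force: [-3.8, -0.7, 7.6]
grip_width: 0.0479
grasp_force: 30.0
```

Emit:
drive_tool:
  commands:
    - [0,0,-20,0]
    - [0,0,-35,0]
    - [0,0,-40,0]
    - [0,0,-25,0]
    - [0,0,0,0]
    - [0,0,0,0]

```text
time: 62.27
position: [0.5934, -0.0966, 0.17]
ee_rot: [0.001, 0.697, 0.717, 0.001]
wrist_force: [-0.3, 0.3, -3.9]
grip_width: 0.0481
grasp_force: 30.0
```

```bash
python3 - <<'E'
from h import *
p,psi=st()
rows(p,psi,[.45,-.05,.17],1.629,15)
rows(np.array([.45,-.05,.17]),1.629,[.489,.336,.16],1.629,11)
E
```

```text
t62.27 pos [ 0.5934 -0.0966  0.17  ] psi(tool y) 0.028 q [ 0.37  0.51 -0.42  1.7   0.24  0.98 -0.12] F [-0.32  0.34 -3.93] w 0.0481 g 30.0 tilt 0.003
[[3.0, -9.0, -0.0, -0.107], [4.0, -9.0, -0.0, -0.107], [5.0, -9.0, -0.0, -0.107], [6.0, -8.0, -0.0, -0.107], [7.0, -7.0, -0.0, -0.107], [8.0, -6.0, -0.0, -0.107], [8.0, -6.0, -0.0, -0.107], [9.0, -5.0, -0.0, -0.107], [9.0, -4.0, -0.0, -0.107], [10.0, -3.0, -0.0, -0.107]]
[[10.0, -2.0, -0.0, -0.107], [10.0, -1.0, -0.0, -0.107], [10.0, 1.0, -0.0, -0.107], [10.0, 2.0, -0.0, -0.107], [10.0, 3.0, -0.0, -0.107]]
[[-6.0, 35.0, 1.0, -0.0], [-6.0, 35.0, 1.0, -0.0], [-6.0, 35.0, 1.0, -0.0], [-6.0, 35.0, 1.0, -0.0], [-6.0, 35.0, 1.0, -0.0], [-6.0, 35.0, 1.0, -0.0], [-6.0, 35.0, 1.0, -0.0], [-6.0, 35.0, 1.0, -0.0], [-6.0, 35.0, 1.0, -0.0], [-6.0, 35.0, 1.0, -0.0]]
[[-6.0, 35.0, 1.0, -0.0]]
```

Emit:
drive_tool:
  commands:
    - [3,-9,0,-0.107]
    - [4,-9,0,-0.107]
    - [5,-9,0,-0.107]
    - [6,-8,0,-0.107]
    - [7,-7,0,-0.107]
    - [8,-6,0,-0.107]
    - [8,-6,0,-0.107]
    - [9,-5,0,-0.107]
    - [9,-4,0,-0.107]
    - [10,-3,0,-0.107]

```text
time: 63.1
position: [0.4951, -0.0676, 0.1668]
ee_rot: [-0.002, 0.232, 0.973, -0.0]
wrist_force: [-0.4, 0.5, -3.7]
grip_width: 0.0481
grasp_force: 30.0
```

Emit:
drive_tool:
  commands:
    - [10,-2,0,-0.107]
    - [10,-1,0,-0.107]
    - [10,1,0,-0.107]
    - [10,2,0,-0.107]
    - [10,3,0,-0.107]
    - [0,0,0,0]
    - [0,0,0,0]

```text
time: 63.68
position: [0.4476, -0.0519, 0.1676]
ee_rot: [-0.001, -0.029, 1.0, 0.0]
wrist_force: [0.1, -0.0, -1.7]
grip_width: 0.0479
grasp_force: 30.0
```

Emit:
drive_tool:
  commands:
    - [-6,35,1,0]
    - [-6,35,1,0]
    - [-6,35,1,0]
    - [-6,35,1,0]
    - [-6,35,1,0]
    - [-6,35,1,0]

```text
time: 64.18
position: [0.472, 0.1617, 0.162]
ee_rot: [-0.0, -0.029, 1.0, -0.0]
wrist_force: [0.5, -0.4, -2.4]
grip_width: 0.0477
grasp_force: 30.0
```

Emit:
drive_tool:
  commands:
    - [-6,35,1,0]
    - [-6,35,1,0]
    - [-6,35,1,0]
    - [-6,35,1,0]
    - [-5,30,1,0]
    - [0,0,0,0]
    - [0,0,0,0]
    - [0,0,0,0]

```text
time: 64.85
position: [0.49, 0.3311, 0.1566]
ee_rot: [-0.001, -0.03, 1.0, -0.001]
wrist_force: [-0.1, -0.8, -4.2]
grip_width: 0.0477
grasp_force: 30.0
```

```bash
python3 - <<'E'
from h import *
p,psi=st()
rows(p,psi,[.489,.336,p[2]],1.629,1)
E
python3 chk.py .486 .4368 .055 .080
```

```text
t64.85 pos [0.49   0.3311 0.1566] psi(tool y) 1.631 q [-0.14  0.61 -0.81  1.72  0.5   1.04  0.5 ] F [-0.14 -0.76 -4.22] w 0.0477 g 30.0 tilt 0.002
[[1.0, 5.0, -0.0, 0.002]]
t64.85 pos [0.49   0.3311 0.1566] psi(tool y) 1.631 q [-0.14  0.61 -0.81  1.72  0.5   1.04  0.5 ] F [-0.14 -0.76 -4.22] w 0.0477 g 30.0 tilt 0.002
pred [373. 132.] [466. 304.]
det [220. 131. 349. 342.] 0.8
det [373. 141. 466. 252.] 0.73
```

Emit:
drive_tool:
  commands:
    - [1,3,15,0]
    - [0,0,25,0]
    - [0,0,23,0]
    - [0,0,14,0]
    - [0,0,8,0]
    - [0,0,3,0]
    - [0,0,0,0]
    - [0,0,0,0]

```text
time: 65.62
position: [0.4892, 0.3349, 0.0707]
ee_rot: [0.001, -0.031, 1.0, 0.0]
wrist_force: [-0.3, -0.9, -3.9]
grip_width: 0.0477
grasp_force: 30.0
```

Emit:
drive_tool:
  commands:
    - [0,0,0,0]
    - [0,0,0,0]
    - [0,0,0,0]
    - [0,0,0,0]
  fingers: 0.3

```text
time: 65.95
position: [0.4891, 0.3349, 0.0704]
ee_rot: [0.001, -0.031, 1.0, 0.0]
wrist_force: [-0.4, -0.6, -0.1]
grip_width: 0.0637
grasp_force: 0.0
```

Emit:
drive_tool:
  commands:
    - [0,0,-20,0]
    - [0,0,-35,0]
    - [0,0,-40,0]
    - [0,0,-30,0]
    - [10,-35,0,0]
    - [10,-35,0,0]
    - [10,-35,0,0]
    - [10,-35,0,0]
    - [10,-35,0,0]
    - [0,-35,0,0]

```text
time: 66.78
position: [0.4499, 0.1205, 0.1949]
ee_rot: [-0.0, -0.032, 0.999, -0.001]
wrist_force: [1.0, -0.9, 0.8]
grip_width: 0.0641
grasp_force: 0.0
```

Emit:
drive_tool:
  commands:
    - [0,-35,0,0]
    - [0,-35,0,0]
    - [0,0,0,0]
    - [0,0,0,0]
    - [0,0,0,0]

```text
time: 67.2
position: [0.4563, 0.0524, 0.1951]
ee_rot: [0.0, -0.031, 1.0, 0.0]
wrist_force: [-0.4, 1.1, 0.1]
grip_width: 0.0646
grasp_force: 0.0
```

```bash
python3 - <<'E'
from h import *
st();im=snapshot("top")[:,:,::-1].copy();C=cam("top")
for a in((.486,.4368),(.4895,.334)):cv2.polylines(im,[pix("top",rect(*a,.058,.13,.048,.08),C).astype(int)],True,(0,255,0),1)
cv2.imwrite("pics/t8.png",cv2.resize(im[90:390,80:500],(798,570),interpolation=cv2.INTER_CUBIC))
E
```

```text
t67.20 pos [0.4563 0.0524 0.1951] psi(tool y) 1.632 q [ 0.5   0.37 -0.91  1.98  0.35  0.96  1.04] F [-0.39  1.1   0.07] w 0.0646 g 0.0 tilt 0.001
```

View pics/t8.png

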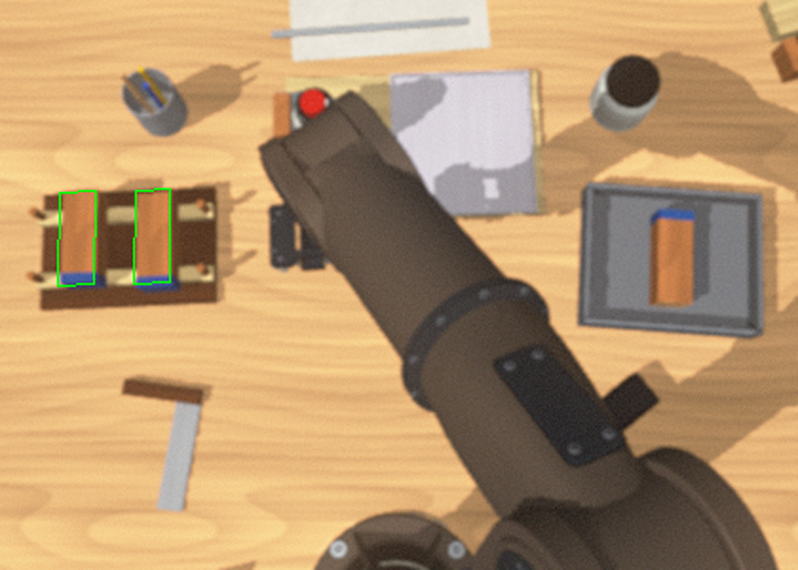

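Both greens lie across the stickers at (78,238) and (153,237) with a clear gap, and the dry blank is in the crate at (673,257). The bystanders are unmoved and the arm is touching nothing.

```bash
python3 -c "
from plant import *
print(finish_job())"
```

```text
the job is handed in; nothing more can be done
None
```

I carried out every step and handed the job in at about 67 s; no verdict came back. Both green blanks were sprayed on each end and lie spaced across the rack's stickers, the one dry blank is flat in the crate, and the tub, tin, square and black look-alike were left alone.

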